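# Set up the cheese tasting corner

## Robot

A 6-joint arm with a two-finger parallel gripper is mounted at the origin on the work surface. World frame = base frame: x ahead of the robot, y to its left, z up, the work surface at z = 0. Lengths are in m, angles in rad, forces in N, time in s.
With the tool pointing down it reaches from about 0.425 to 0.95 m from the base axis. Payload 3.5 kg.
Tool frame: the origin (TCP) lies between the finger pads; the fingertips stand 22 mm ahead of it and the grasp point (between the pads) lies 3 mm ahead of it (ctrl.nose_length is the z of the fingertips in the tool frame, in m); z points along the fingers, y is the line along which they close (so a half turn about z gives the same grasp; the last joint's range is limited). The gripper opens to 85 mm and grips with 20 to 120 N. Pads are 22 mm wide; open, the fingers measure 114 mm over their backs; the gripper's body (76 mm by 85 mm) begins 54 mm behind the grasp point. The pads swing forward as they close: fully open they stand 13 mm farther back than shut.
Start: joints at [-0.15, 0.286, 1.577, -0, 1.279, -0.15], TCP at [0.675, 0, 0.253] pointing down, gripper open.
Joint ranges: [-2.77, 2.77], [-0.9, 2.22], [0.21, 2.48], [-1.53, 4.67], [0.24, 2.81], [-2.84, 2.84]. Speed limits (rad/s): [2.79, 2.79, 3.14, 3.14, 3.14, 3.14].

## Interface

Orientations are given as a unit quaternion [x, y, z, w].
In Python, from plant import ctrl gives the robot as it stands. The module is installed in compiled form; this text tells all that it offers.
- The arm moves only by the tool send_rows, never from a script. Its argument "rows" is text: rows parted by semicolons, each of 7 numbers parted by spaces: the turn, a rotation vector about the tool's x, y, z in degrees, then the shift along the tool's x, y, z in mm, then the opening, from -1 (shut) to 1 (fully open). A call has 1 to 8 rows; each row is the pose to reach, as a shift and turn from the pose commanded when the call began, along the tool's axes at that moment; what a row does not reach only later rows make up. A row lasts 1/8 s, in which the tool goes at most 62.5 mm and 10.7 degrees, less where a joint would pass 70% of its speed; a pose out of reach is approached as far as the arm can. A call with a gripper value outside its range is refused whole. The fingers move at their own pace and stop on an object; "grip_force" is the grip in N (left out, the last holds). Time passes only in rows, so rows that repeat a pose let the fingers close. It gives the time, the measured TCP pose, the force, the opening and the grip force at its end, in the units of the state.
- ctrl.get_state(): the state, without advancing time (a new reading comes with each control period).
- ctrl.read_camera(name): name is "scene" or "side" or "wrist"; returns a dict with "color" (480x640x3 uint8, red, green, blue), "fx", "fy", "cx", "cy" (pixels), "D" ([k1, k2, p1, p2, k3] as OpenCV has them; the pictures are not rectified), "extrinsics" (4x4, takes a point from world to camera coordinates). Camera axes: x right, y down, z forward; pixel columns grow to the right and rows downward; lengths in m; the calibration is good to about 2 mm. A picture is of the moment at which its call begins. There is no depth.
- ctrl.sign_off(): hands the job in; it is judged then, once.
Trained networks look in a picture, given as the dict that the camera call returned (one of the last four; its "shot" number tells which), for a name from the list of things; names that differ only in an ending like _2 or _b are one class to them, and where a whole thing is asked for, a point or a joint stands for the part that bears it (a point fixed in the world has none). Each returns a list of dicts, best first, with "p" (0 to 1); they miss things now and then, are a little off and sometimes report something else, mostly with a low value. They report only what shows in the picture. A call takes as long as a camera call.
- ctrl.look_for(picture, target): "position" ([x, y, z] in m, in the coordinates of the camera as it stood for that picture, good to about 4 mm: the middle of the surface that is visible of it).
The state is a dict: "time": time; "qpos": joint angles; "dq": joint speeds; "joint_efforts": joint torques, N m; "eef_pos": TCP position; "tcp_rot": TCP orientation; "contact_force": force on the tool from outside, world axes, zero at the start; "wrist_torque": the same for the moment, N m; "opening": opening from 0.0 (shut) to 1.0 (fully open); "finger_force": force on a finger pad.
Only numpy, scipy, OpenCV 4.12 (cv2) and the standard library are available. Lean on these libraries where they do the work, as an engineer would, in place of code of your own. Each camera call takes 0.05 s, during which the arm holds its last target. There are 200 camera calls.

## Task

Set up the tasting corner of the cheese counter: take the lid off the clay bowl, pour all the cheese chunks from the steel cup into it, stand the empty cup back upright on its wooden board and cover the bowl again with its lid, properly seated. Load every round cheese box flat into the upright feed rack from the top, the low box first so that it lies at the very bottom and is taken first. Chunks that miss must go into the bowl too, the bowl stays upright on the table, and the wine and the bread are to be left alone.

Things in the scene. Friction and masses are not known exactly. Their poses are not given: they have to be found in the camera images.
- cup: plain steel beaker, mass 120 g, height 100 mm, outer diameter 61 mm at the foot widening to 68 mm at the rim, wall 3 mm, inner floor 5 mm up; origin at the centre of its underside, z up through the mouth; it starts upright in the middle of the board with the cheese chunks inside (filled to about 60 mm at most)
- cup_rim (a point): centre of the cup's mouth, 100 mm above its origin along its z
- board: fixed round dark wooden board, 110 mm across, 12 mm thick, lying on the table; origin at the centre of its underside, so its top is 12 mm above the origin
- bowl: loose round grey clay bowl, outer diameter 154 mm at the rim, 65 mm high, wall 6 mm, open at the top, 0.6 kg; origin at the centre of its underside, z up
- lid: flat round wooden lid that starts on the bowl, 180 g: disc 160 mm across and 8 mm thick on a 6 mm high plug 124 mm across that fits loosely inside the bowl's rim (7 to 9 mm play all round), with an upright round knob in the middle, 28 mm across and 32 mm high; origin at the centre of the plug's underside (knob from 14 to 46 mm above it), z up; on the bowl its origin is 59 mm above the bowl's
- chunk1: chunk of cheese, a pale yellow block 17 x 20 x 17 mm (x, y, z), 10 g, origin at the centre of its 17 x 20 mm underside; it starts in the cup; seven to nine chunks are there (absent ones read None)
- chunk2: chunk of cheese, a pale yellow block 17 x 20 x 17 mm (x, y, z), 10 g, origin at the centre of its 17 x 20 mm underside; it starts in the cup; seven to nine chunks are there (absent ones read None)
- chunk3: chunk of cheese, a pale yellow block 17 x 20 x 17 mm (x, y, z), 10 g, origin at the centre of its 17 x 20 mm underside; it starts in the cup; seven to nine chunks are there (absent ones read None)
- chunk4: chunk of cheese, a pale yellow block 17 x 20 x 17 mm (x, y, z), 10 g, origin at the centre of its 17 x 20 mm underside; it starts in the cup; seven to nine chunks are there (absent ones read None)
- chunk5: chunk of cheese, a pale yellow block 17 x 20 x 17 mm (x, y, z), 10 g, origin at the centre of its 17 x 20 mm underside; it starts in the cup; seven to nine chunks are there (absent ones read None)
- chunk6: chunk of cheese, a pale yellow block 17 x 20 x 17 mm (x, y, z), 10 g, origin at the centre of its 17 x 20 mm underside; it starts in the cup; seven to nine chunks are there (absent ones read None)
- chunk7: chunk of cheese, a pale yellow block 17 x 20 x 17 mm (x, y, z), 10 g, origin at the centre of its 17 x 20 mm underside; it starts in the cup; seven to nine chunks are there (absent ones read None)
- chunk8: chunk of cheese, a pale yellow block 17 x 20 x 17 mm (x, y, z), 10 g, origin at the centre of its 17 x 20 mm underside; it starts in the cup; seven to nine chunks are there (absent ones read None)
- chunk9: chunk of cheese, a pale yellow block 17 x 20 x 17 mm (x, y, z), 10 g, origin at the centre of its 17 x 20 mm underside; it starts in the cup; seven to nine chunks are there (absent ones read None)
- rack: fixed gravity-feed rack: square wooden foot 120 x 120 mm, 20 mm high, with four upright steel rods (10 mm thick) at x, y = +-29.5 mm, leaving a round passage of 73 mm diameter; gaps of 49 mm between neighbouring rods face along +-x and +-y, so fingers fit in them. Origin at the centre of the foot's underside, z up, front (-x) open low down: its rods begin at 72 mm
- rack_floor (a point): centre of the rack's floor (the foot's top), 20 mm above the rack's origin, on the passage's axis; at the front the floor has a 6 mm lip and two 11 mm studs (under the front rods) over which the lowest box is lifted out; two bars 8 mm thick run along x just outside the rods at y = +-42 mm, 77 mm above the table
- rack_top (a point): centre of the rack's mouth, 180 mm above the rack's origin, at the tips of the rods; below it, from 155 mm up, the rods flare outward, to x, y = +-38 mm
- low_box: the one low round cheese box: pale wood, diameter 64 mm, only 26 mm high, 90 g; origin at the centre of its underside, z up; always there, standing on the table
- box1: round cheese box like the low one but taller: pale wood, diameter 64 mm, 36 mm high, 90 g; origin at the centre of its underside, z up; two or three of these are there (absent ones read None), standing on the table
- box2: round cheese box like the low one but taller: pale wood, diameter 64 mm, 36 mm high, 90 g; origin at the centre of its underside, z up; two or three of these are there (absent ones read None), standing on the table
- box3: round cheese box like the low one but taller: pale wood, diameter 64 mm, 36 mm high, 90 g; origin at the centre of its underside, z up; two or three of these are there (absent ones read None), standing on the table
- wine: bystander: green wine bottle, 290 mm tall, 74 mm thick; origin at the centre of its underside
- bread: bystander: loaf of bread, 240 x 72 x 66 mm, long along its y; origin at the centre of its underside

How it is judged:
By the outcome, as a careful person would: the job done as asked, in the order asked, and still so for the second after the job is handed in, with the robot touching nothing.
Of box1, box2, box3 only 2 to 3 are there at a start; the rules pass over those that are not, and their reading is None.
Of chunk7, chunk8, chunk9 only 1 to 3 are there at a start; the rules pass over those that are not, and their reading is None.
At some moment in a run one of low_box, box1, box2, box3 may be knocked a few centimetres aside while the robot is not near it.
It also fails if it takes over 210 s, if anything falls off the work surface, if the arm or the gripper's body presses on something with over 40 N, if the wrist force passes 120 N, or if a joint passes its speed limit or range.

## Working session

There is one attempt and no reset: what is moved stays moved. The work goes in short steps, Python scripts to look and compute and a tool call to move; the robot and the scene stay as the last step left them, time stands still between calls to the robot, and variables do not carry over. Pictures are saved under pics/ and viewed, at most 14 in all, crops included, and the job is handed in when it is done.

Besides the shell and the picture viewer there is one more tool, called as a command line: name --argument value ..., lists and objects as JSON in quotes. send_rows: Moves the arm, as the interface text tells. Its arguments: {"type":"object","properties":{"rows":{"type":"string"},"grip_force":{"type":"number"}},"required":["rows"]}

```bash
mkdir -p pics
cat > h.py <<'E'
import numpy as np, cv2
from plant import ctrl
from scipy.spatial.transform import Rotation as R
def shot(n,save=None):
    p=ctrl.read_camera(n)
    if save: cv2.imwrite('pics/'+save,p['color'][:,:,::-1])
    return p
def find(p,t,pmin=0.2):
    E=np.array(p['extrinsics']); out=[]
    for d in ctrl.look_for(p,t):
        if d['p']<pmin: continue
        w=E[:3,:3].T@(np.array(d['position'])-E[:3,3]); out.append((round(d['p'],2),w.round(3)))
    return out
def K(p): return np.array([[p['fx'],0,p['cx']],[0,p['fy'],p['cy']],[0,0,1.]])
def ray(p,u,v,z):
    "world point at height z seen at pixel u,v"
    E=np.array(p['extrinsics']); q=cv2.undistortPoints(np.array([[[u,v]]],float),K(p),np.array(p['D'],float))[0,0]
    d=E[:3,:3].T@np.array([q[0],q[1],1]); c=-E[:3,:3].T@E[:3,3]
    return (c+d*(z-c[2])/d[2])
def proj(p,X):
    E=np.array(p['extrinsics'])
    return cv2.projectPoints(np.array(X,float).reshape(-1,3),cv2.Rodrigues(E[:3,:3])[0],E[:3,3],K(p),np.array(p['D'],float))[0].reshape(-1,2)
def st():
    s=ctrl.get_state(); r=R.from_quat(s['tcp_rot'])
    print('t',round(s['time'],2),'pos',np.round(s['eef_pos'],4),'open',round(s['opening'],3),'F',np.round(s['contact_force'],1),'q',np.round(s['qpos'],2)); print(r.as_matrix().round(3).tolist()); return s,r
E
python3 - <<'E'
from h import *
st()
for n in ('scene','side'):
    p=shot(n,n+'0.png'); E=np.array(p['extrinsics']); print(n,(-E[:3,:3].T@E[:3,3]).round(3))
    for t in 'cup board bowl lid chunk1 rack low_box box1 wine bread'.split(): print(t,find(p,t))
E
```

```text
t 0.0 pos [6.744e-01 1.000e-04 2.519e-01] open 0.998 F [ 0.2 -0.2  0.1] q [-0.15  0.29  1.58  0.    1.28 -0.15]
[[0.0, 1.0, -0.002], [1.0, -0.0, 0.0], [0.0, -0.002, -1.0]]
scene [ 1.541 -0.277  0.75 ]
cup [(0.71, array([0.483, 0.108, 0.067]))]
board [(0.56, array([0.484, 0.087, 0.01 ]))]
bowl [(0.58, array([0.68 , 0.261, 0.042]))]
lid [(0.63, array([0.638, 0.288, 0.069]))]
chunk1 []
rack [(0.69, array([0.486, 0.107, 0.067])), (0.56, array([ 0.605, -0.046,  0.023])), (0.22, array([ 0.742, -0.373,  0.142]))]
low_box [(0.9, array([ 0.461, -0.314,  0.029]))]
box1 [(0.96, array([ 0.605, -0.258,  0.036])), (0.6, array([ 0.463, -0.187,  0.031]))]
wine [(0.73, array([ 0.743, -0.375,  0.141]))]
bread [(0.92, array([ 0.81 , -0.104,  0.048]))]
side [ 0.129 -0.734  0.788]
cup [(0.85, array([0.453, 0.089, 0.081])), (0.49, array([0.434, 0.088, 0.009]))]
board [(0.94, array([0.435, 0.089, 0.007]))]
bowl [(0.67, array([0.596, 0.24 , 0.046]))]
lid [(0.72, array([0.613, 0.284, 0.071]))]
chunk1 []
rack [(0.88, array([ 0.574, -0.049,  0.021])), (0.56, array([0.592, 0.242, 0.048]))]
low_box [(0.79, array([ 0.438, -0.326,  0.026]))]
box1 [(0.86, array([ 0.573, -0.264,  0.037])), (0.69, array([ 0.524, -0.399,  0.034])), (0.56, array([ 0.439, -0.194,  0.035]))]
wine [(0.72, array([ 0.693, -0.38 ,  0.151])), (0.35, array([ 0.574, -0.05 ,  0.018])), (0.31, array([0.594, 0.24 , 0.047])), (0.27, array([ 0.767, -0.111,  0.051]))]
bread [(0.73, array([ 0.767, -0.109,  0.054]))]
```

View pics/scene0.png

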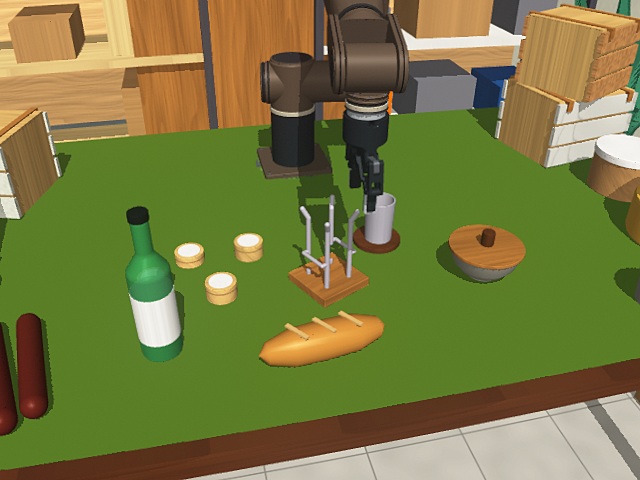

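View pics/side0.png

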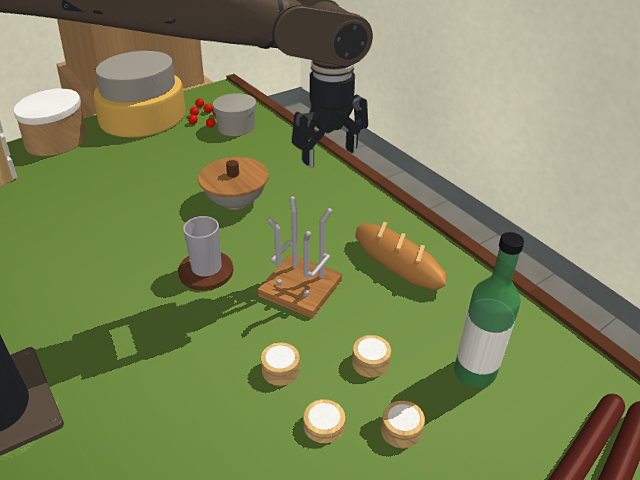

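The scene view shows the rack around (328,270), the cup at (380,220), the lid at (487,247) and three boxes. The side view shows all four boxes, at (281,362), (372,354), (324,420) and (403,423), with the rack studs at (279,282) and (306,293). Next I'll refine these by segmentation and zoomed crops.

Run:
```python
from h import *
P={n:shot(n) for n in('scene','side')}
import pickle; pickle.dump(P,open('P0.pkl','wb'))
cen={}
for n,p in P.items():
    c=p['color'].astype(int); m=((c.min(2)>190)).astype(np.uint8)
    k,l,s,ce=cv2.connectedComponentsWithStats(m)
    cen[n]=[(tuple(ce[i].round(1)),s[i,4],tuple(s[i,:4])) for i in range(1,k) if 60<s[i,4]<900]
    print(n,[(a,b,ray(p,*a,0.036).round(4)[:2],ray(p,*a,0.026).round(4)[:2]) for a,b,_ in cen[n] if a[1]>220])
a=P['scene']['color'][190:310,280:420]; b=P['side']['color'][185:325,170:350]
im=np.vstack([cv2.resize(a,(350,300),interpolation=cv2.INTER_CUBIC),])
im2=cv2.resize(b,(450,350),interpolation=cv2.INTER_CUBIC); 
out=np.zeros((350,800,3),np.uint8); out[:300,:350]=im; out[:,350:]=im2
cv2.imwrite('pics/z1.png',out[:,:,::-1])
```

```text
scene [((np.float64(247.6), np.float64(240.0)), np.int32(212), array([ 0.4494, -0.1866]), array([ 0.4341, -0.1853])), ((np.float64(188.5), np.float64(250.0)), np.int32(219), array([ 0.4614, -0.316 ]), array([ 0.4463, -0.3166])), ((np.float64(220.1), np.float64(280.5)), np.int32(270), array([ 0.5846, -0.2583]), array([ 0.5712, -0.2581])), ((np.float64(519.9), np.float64(417.6)), np.int32(200), array([1.0312, 0.1583]), array([1.0241, 0.1644])), ((np.float64(334.1), np.float64(454.4)), np.int32(237), array([ 1.0308, -0.1348]), array([ 1.0236, -0.1328]))]
side [((np.float64(371.6), np.float64(348.5)), np.int32(499), array([ 0.5804, -0.2564]), array([ 0.5864, -0.25  ])), ((np.float64(279.8), np.float64(356.5)), np.int32(522), array([ 0.445 , -0.1846]), array([ 0.4492, -0.1773])), ((np.float64(323.9), np.float64(415.9)), np.int32(657), array([ 0.4377, -0.3204]), array([ 0.4418, -0.3149])), ((np.float64(405.9), np.float64(419.4)), np.int32(488), array([ 0.5348, -0.3965]), array([ 0.5402, -0.392 ]))]
```

View pics/z1.png

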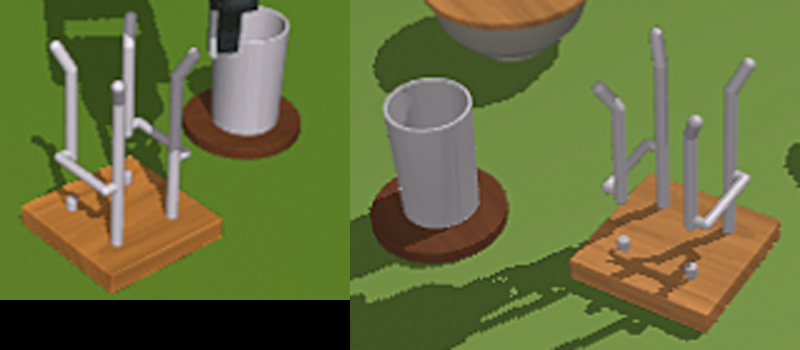

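The zoom shows the rack foot corners, four rod tips and two studs clearly in both views. The cup rim is centred at about (201.6,226.6) in the side view. Now I'll fit poses.

```bash
cat > fit.py <<'E'
from h import *; import pickle
from scipy.optimize import least_squares
P=pickle.load(open('P0.pkl','rb'))
f=.06;r=.038;s=.0295
loc=lambda L:np.array(L)
# sides of square assigned by azimuth at given yaw guess; correspondences by nearest
top=loc([[a*f,b*f,.02] for a in(1,-1) for b in(1,-1)]); tips=loc([[a*r,b*r,.178] for a in(1,-1) for b in(1,-1)]); st_=loc([[-s,s,.031],[-s,-s,.031]])
obs={'scene':([(288.8,272.8),(325.2,300),(368.4,278),(332,252.8)],[(302.8,208),(332,196),(357.2,211.2),(327.2,224)],[(308,270.5)]),
'side':([(258.4,291),(311.2,313.8),(341.6,273.8),(288,256)],[(269.2,220.2),(292.4,197.8),(329.2,211),(307.2,233.8)],[(279.6,282.2),(306.4,293.4)])}
def res(v):
    c,q=np.cos(v[2]),np.sin(v[2]); M=np.array([[c,-q,0],[q,c,0],[0,0,1]]); o=[]
    for n in obs:
        for L,O in zip((top,tips,st_),obs[n]):
            pr=proj(P[n],L@M.T+[v[0],v[1],0])
            for x in O: o+=list(pr[np.argmin(((pr-x)**2).sum(1))]-x)
    return np.array(o)
best=min((least_squares(res,[.59,-.05,y],loss='soft_l1') for y in np.arange(-3.1,3.1,.3)),key=lambda r:r.cost)
print(best.x,np.degrees(best.x[2]),best.cost,best.fun.reshape(-1,2).round(1).tolist())
print('cup rim',ray(P['side'],201.6,226.6,.112))
for n in P:
    hsv=cv2.cvtColor(P[n]['color'],cv2.COLOR_RGB2HSV); roi=(445,220,530,272) if n=='scene' else (190,152,275,212)
    x0,y0,x1,y1=roi; m=((hsv[...,0]<22)&(hsv[...,1]>90)).astype(np.uint8)[y0:y1,x0:x1]
    k,l,sx,ce=cv2.connectedComponentsWithStats(m); i=1+np.argmax(sx[1:,4]); 
    ct=max(cv2.findContours((l==i).astype(np.uint8),0,1)[0],key=len); h=cv2.convexHull(ct)[:,0]+[x0,y0]
    # fit disc rims (z=.073 & .065) silhouettes: use world points of hull at z .073
    def rr(v):
        a=np.linspace(0,2*np.pi,180); pts=np.vstack([np.c_[v[0]+.08*np.cos(a),v[1]+.08*np.sin(a),np.full(180,z)] for z in(.073,.065)])
        hh=cv2.convexHull(proj(P[n],pts).astype(np.float32))
        return [cv2.pointPolygonTest(hh,(float(x),float(y)),True) for x,y in h if y>y0+ (22 if n=='side' else 14)]
    q=least_squares(rr,[.62,.285],diff_step=1e-3); print(n,'lid',q.x,np.round(np.abs(q.fun).mean(),2),sx[i])
E
python3 fit.py
python3 - <<'E'
from h import *
p=shot('wrist','w0.png');E=np.array(p['extrinsics']);print((-E[:3,:3].T@E[:3,3]).round(3),E[:3,:3].round(2).tolist())
E
```

```text
[ 0.58412982 -0.03639742  0.46459467] 26.619313639729707 30.811724485374192 [[-1.3, -2.6], [-1.0, -1.6], [0.3, -2.7], [-0.8, -2.9], [-1.3, -2.5], [-0.7, -2.3], [-0.4, -2.7], [-0.5, -2.6], [-0.0, -3.3], [-1.2, -1.9], [1.7, -2.3], [1.1, -1.0], [1.6, -2.5], [0.7, -0.9], [-0.2, -0.3], [0.0, -1.5], [1.0, -1.3], [-0.4, -1.5], [0.0, -2.2]]
cup rim [0.45743496 0.11063047 0.112     ]
scene lid [0.62490887 0.29443895] 0.38 [   3    5   78   45 2665]
side lid [0.62267464 0.29921339] 0.23 [   8    5   70   40 2213]
[0.674 0.078 0.374] [[1.0, 0.0, -0.0], [0.0, -0.95, 0.31], [-0.0, -0.31, -0.95]]
```

View pics/w0.png

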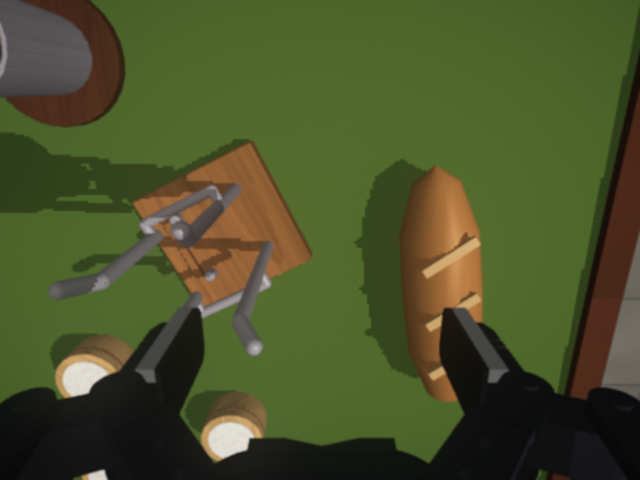

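send_rows --rows "0 0 0 60 -10 -20 0.2; 0 0 0 120 -20 -20 0.2; 0 0 0 180 -30 -20 0.2; 0 0 0 240 -40 -20 0.2; 0 0 0 297 -50 -20 0.2; 0 0 0 297 -50 -20 0.2; 0 0 0 297 -50 -20 0.2"

```text
time: 2.12
eef_pos: [0.625, 0.2969, 0.2732]
tcp_rot: [0.707, 0.707, -0.0, 0.0]
contact_force: [0.0, -0.6, 0.0]
opening: 0.598
finger_force: 0.0
```

The wrist view shows the rack foot's top corners at about (135,203), (251,141), (312,256) and (201,307). I'll use these to refine the rack, and check the lid from above.

Run:
```python
from h import *
s,r=st()
p=shot('wrist','w1.png')
E=np.array(p['extrinsics']);c=-E[:3,:3].T@E[:3,3]; print(c)
print('lid',find(p,'lid'),find(p,'bowl'))
q=dict(p); c0=c+np.array([.6744,.0001,.2519])-np.array(s['eef_pos']); E0=E.copy(); E0[:3,3]=-E[:3,:3]@c0; q['extrinsics']=E0
print(c0)
C=[ray(q,u,v,.02)[:2] for u,v in((135,203),(251,141),(312,256),(201,307))]
print(np.round(C,4),np.mean(C[:3:2],0),[np.linalg.norm(C[i]-C[i+1]).round(3) for i in range(3)])
d=C[2]-C[1];print(np.degrees(np.arctan2(*(C[1]-C[0])[::-1])),np.degrees(np.arctan2(*d[::-1])))
# knob top: dark circle
hsv=cv2.cvtColor(p['color'],cv2.COLOR_RGB2HSV)
m=((hsv[...,0]<22)&(hsv[...,1]>90)).astype(np.uint8)
k,l,sx,ce=cv2.connectedComponentsWithStats(m);print([(sx[i].tolist(),ce[i].round(1)) for i in range(1,k) if sx[i,4]>500])
u,v=proj(p,[.624,.297,.105])[0];print(u,v)
```

```text
t 2.12 pos [0.625  0.2969 0.2732] open 0.598 F [ 0.  -0.6  0. ] q [ 0.3   0.31  1.51 -0.    1.32  0.3 ]
[[-0.001, 1.0, -0.0], [1.0, 0.001, -0.001], [-0.001, -0.0, -1.0]]
[0.62416797 0.37475163 0.39341306]
lid [(0.76, array([0.624, 0.303, 0.069]))] []
[0.67358159 0.07798617 0.37210891]
[[ 0.5087 -0.01  ]
 [ 0.6138  0.0439]
 [ 0.6646 -0.0599]
 [ 0.5576 -0.1126]] [ 0.58661606 -0.03494909] [np.float64(0.118), np.float64(0.116), np.float64(0.119)]
27.13743207932996 -63.954909626258114
[([220, 99, 198, 193, 29936], array([318.9, 194.8])), ([592, 220, 48, 215, 4652], array([621.3, 348.9])), ([115, 307, 90, 56, 2325], array([155.3, 328.3])), ([240, 401, 96, 50, 2425], array([291.3, 427.2])), ([464, 439, 23, 41, 606], array([472.4, 463.5]))]
321.59578240592776 210.9057765082841
```

View pics/w1.png

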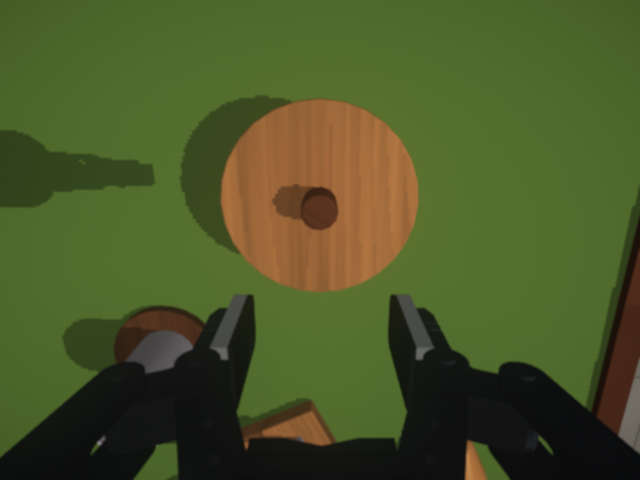

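The lid's knob is centred at (319,207) in the wrist view, which puts the lid near (0.622,0.2995). The rack is at (0.586,-0.0355) with a yaw of about 27°. Now I'll grasp the lid.

send_rows --rows "0 0 0 3 -3 50 0.2; 0 0 0 3 -3 100 0.2; 0 0 0 3 -3 150 0.2; 0 0 0 3 -3 173 0.2; 0 0 0 3 -3 173 -1; 0 0 0 3 -3 173 -1; 0 0 0 3 -3 173 -1; 0 0 0 3 -3 173 -1" --grip_force 50

```text
time: 3.28
eef_pos: [0.6226, 0.3003, 0.1018]
tcp_rot: [0.707, 0.707, 0.001, 0.001]
contact_force: [0.5, -1.1, -2.2]
opening: 0.312
finger_force: 49.2
```

send_rows --rows "0 0 0 0 0 -20 -1; 0 0 0 0 0 -60 -1"

```text
time: 3.52
eef_pos: [0.6207, 0.2997, 0.1598]
tcp_rot: [0.707, 0.707, -0.002, -0.001]
contact_force: [0.6, -0.2, -0.9]
opening: 0.309
finger_force: 49.4
```

Run:
```python
from h import *
s,r=st();print(s['finger_force'])
for n in('scene','side'):
    p=shot(n);print(n,'bowl',find(p,'bowl'),'lid',find(p,'lid'),find(p,'board'))
    if n=='side':cv2.imwrite('pics/s1.png',p['color'][:,:,::-1])
```

```text
t 3.52 pos [0.6207 0.2997 0.1598] open 0.309 F [ 0.6 -0.2 -0.9] q [ 0.3   0.4   1.61 -0.    1.14  0.3 ]
[[-0.0, 1.0, -0.004], [1.0, 0.0, -0.001], [-0.001, -0.004, -1.0]]
49.39809501171112
scene bowl [(0.87, array([0.615, 0.299, 0.036]))] lid [(0.74, array([0.639, 0.282, 0.132]))] [(0.65, array([0.484, 0.089, 0.013])), (0.2, array([ 0.808, -0.1  ,  0.048]))]
side bowl [(0.84, array([0.621, 0.317, 0.041]))] lid [(0.87, array([0.61 , 0.282, 0.134])), (0.6, array([ 0.576, -0.049,  0.017]))] [(0.71, array([0.433, 0.089, 0.011]))]
```

send_rows --rows "0 0 0 -20 40 -10 -1; 0 0 0 -45 80 -10 -1; 0 0 0 -70 120 -10 -1; 0 0 0 -95 160 -10 -1; 0 0 0 -120 198 0 -1; 0 0 0 -120 198 40 -1; 0 0 0 -120 198 80 -1; 0 0 0 -120 198 105 -1"

```text
time: 4.92
eef_pos: [0.8177, 0.1796, 0.0497]
tcp_rot: [0.707, 0.707, -0.003, -0.002]
contact_force: [-0.2, -0.2, -2.0]
opening: 0.309
finger_force: 50.0
```

send_rows --rows "0 0 0 0 0 8 -1; 0 0 0 0 0 12 -1; 0 0 0 0 0 13 0.3; 0 0 0 0 0 13 0.3; 0 0 0 0 0 -40 0.3; 0 0 0 0 0 -90 0.3; 0 0 0 0 0 -140 0.3"

```text
time: 5.8
eef_pos: [0.8204, 0.1801, 0.1992]
tcp_rot: [0.707, 0.707, 0.001, 0.001]
contact_force: [-0.2, -0.1, 0.4]
opening: 0.65
finger_force: 0.0
```

Run:
```python
from h import *
s,r=st()
p=shot('scene','s2.png');print('lid',find(p,'lid'),'bowl',find(p,'bowl'))
p=shot('side');print('lid',find(p,'lid'),'bowl',find(p,'bowl'))
```

```text
t 5.8 pos [0.8204 0.1801 0.1992] open 0.65 F [-0.2 -0.1  0.4] q [ 0.1   0.69  1.12 -0.    1.33  0.1 ]
[[-0.0, 1.0, 0.003], [1.0, 0.0, 0.0], [0.0, 0.003, -1.0]]
lid [(0.89, array([0.835, 0.168, 0.01 ]))] bowl [(0.74, array([0.608, 0.281, 0.038])), (0.28, array([ 0.604, -0.043,  0.021]))]
lid [(0.68, array([0.81 , 0.169, 0.012]))] bowl [(0.59, array([0.629, 0.326, 0.045]))]
```

View pics/s2.png

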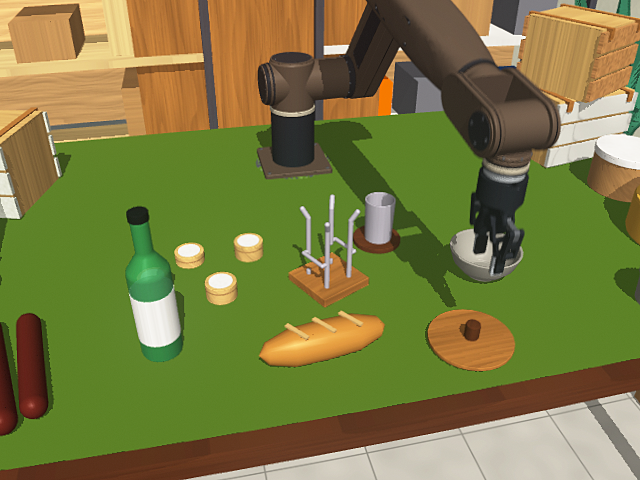

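The lid lies flat on the table at (471,338), the bowl is open at (487,254) and the cup is still on its board. Now hovering over the cup.

send_rows --rows "0 0 0 -10 -50 -50 1; 0 0 0 -20 -100 -80 1; 0 0 0 -30 -150 -80 1; 0 0 0 -40 -200 -80 1; 0 0 0 -50 -250 -80 1; 0 0 0 -60 -300 -80 1; 0 0 0 -70 -345 -80 1; 0 0 0 -70 -345 -80 1"

```text
time: 7.1
eef_pos: [0.4715, 0.1099, 0.2726]
tcp_rot: [0.707, 0.707, -0.002, -0.002]
contact_force: [-0.4, 0.4, -0.2]
opening: 1.0
finger_force: 0.0
```

Run:
```python
from h import *
from scipy.optimize import least_squares
s,r=st()
print(repr(np.array(s['qpos'])))
p=shot('wrist','w2.png')
print('cup',find(p,'cup'),find(p,'board'),find(p,'chunk1'))
print(proj(p,[.455,.11,.112]))
```

```text
t 7.1 pos [0.4715 0.1099 0.2726] open 1.0 F [-0.4  0.4 -0.2] q [ 0.02 -0.16  2.01 -0.    1.3   0.02]
[[0.0, 1.0, -0.005], [1.0, -0.0, -0.0], [-0.0, -0.005, -1.0]]
array([ 1.89660503e-02, -1.58571388e-01,  2.00903047e+00, -2.90427340e-05,
        1.29592666e+00,  1.91431979e-02])
cup [(0.9, array([0.452, 0.097, 0.082]))] [(0.83, array([0.454, 0.137, 0.012])), (0.62, array([ 0.567, -0.019,  0.015])), (0.29, array([ 0.45 , -0.162,  0.026]))] [(0.93, array([0.446, 0.098, 0.048])), (0.87, array([0.451, 0.124, 0.066])), (0.81, array([0.471, 0.119, 0.069])), (0.5, array([0.456, 0.106, 0.028])), (0.38, array([0.468, 0.119, 0.034]))]
[[300.74885637 213.73062496]]
```

View pics/w2.png

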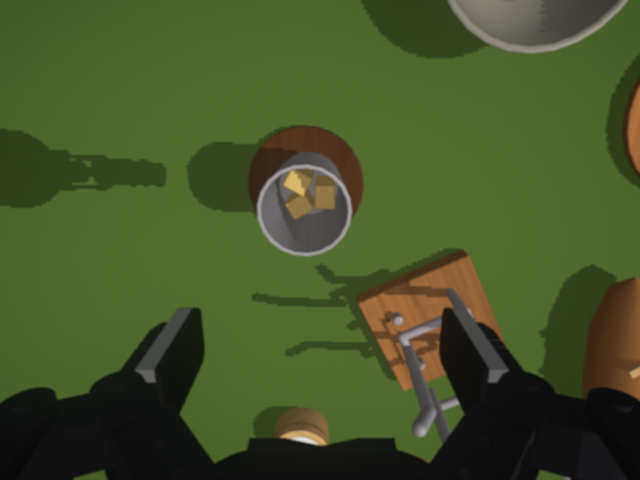

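send_rows --rows "-10 0 0 0 0 -30 1; -20 0 0 0 0 -60 1; -30 0 0 0 0 -90 1; -40 0 0 0 0 -120 1; -40 0 0 0 0 -120 1; -40 0 0 0 0 -120 1"

```text
time: 8.05
eef_pos: [0.4754, 0.11, 0.3944]
tcp_rot: [0.665, 0.665, 0.241, 0.241]
contact_force: [0.6, 1.1, -0.1]
opening: 1.0
finger_force: 0.0
```

```bash
cat > kin.py <<'E'
from h import *
from scipy.optimize import least_squares
D=[([-.15,.286,1.577,1.279],[.6744,.0001,.2519]),([.3,.31,1.51,1.32],[.625,.2969,.2732]),([.3,.4,1.61,1.14],[.6207,.2997,.1598]),([.1,.69,1.12,1.33],[.8204,.1801,.1992]),([.018966,-.158571,2.00903,1.295927],[.4715,.1099,.2726])]
s=ctrl.get_state();q=s['qpos']
if len(__import__('sys').argv)>1: print(np.round(q,4).tolist(),np.round(s['eef_pos'],4).tolist())
D.append(([0.0176,-0.1,2.0,0.6],[0,0,0])) if 0 else None
X=__import__('os').path.exists('extra.txt') and [eval(l) for l in open('extra.txt')] or []
D+=X
def fk(q,v):
    h,a,L,T,off,e=v;A=q[1];B=q[1]+q[2];C=B+q[3]
    r=a*np.sin(A)+L*np.sin(B)+e*np.cos(B)+T*np.sin(C); z=h+a*np.cos(A)+L*np.cos(B)-e*np.sin(B)+T*np.cos(C)
    c,w=np.cos(q[0]),np.sin(q[0]); return np.array([r*c-off*w,r*w+off*c,z])
E
python3 - <<'E'
import sys; sys.argv=['x','1']
from kin import *
open('extra.txt','w').write(repr(([float(q[i]) for i in(0,1,2,4)],[float(x) for x in s['eef_pos']]))+'\n')
D.append(([q[i] for i in(0,1,2,4)],s['eef_pos']))
st()
f=least_squares(lambda v:np.concatenate([fk(a,v)-b for a,b in D]+[[v[5]*.01]]),[.3,.4,.4,.25,.1,0]);print(f.x,(f.fun*1e3).round(1))
np.save('kin.npy',f.x)
v=f.x
from itertools import product
# grasp: tool pitch alpha below horizontal, TCP at cup axis r,z
x,y=.4575,.112; rr=np.sqrt(x*x+y*y-v[4]**2); print('r',rr)
for al in range(0,60,5):
  for z in(.06,.075,.09):
    C=np.pi/2+np.radians(al)
    g=lambda t:(lambda p:[p[0]-rr,p[2]-z])(fk([0,t[0],t[1],C-t[0]-t[1]],v))
    t=least_squares(g,[-.6,2.2],bounds=([-.9,.21],[2.22,2.48])); q5=C-t.x.sum()
    if t.cost<1e-7: print(al,z,t.x.round(2),q5.round(2),'ok' if q5>.26 else '')
E
```

```text
[0.0276, -0.5678, 2.1808, -0.0239, 0.8347, 0.0372] [0.4754, 0.11, 0.3944]
t 8.05 pos [0.4754 0.11   0.3944] open 1.0 F [ 0.6  1.1 -0.1] q [ 0.03 -0.57  2.18 -0.02  0.83  0.04]
[[0.0, 0.769, 0.64], [1.0, -0.0, -0.0], [-0.0, 0.64, -0.769]]
[0.23567434 0.44373553 0.57048134 0.23051464 0.09963565 0.01395043] [ 0.4 -1.3  1.3  0.1  0.8  0.3  0.7 -3.2 -1.1 -0.8  2.3 -0.5 -0.2 -1.3
 -0.1 -0.2  2.8  0.2  0.1]
r 0.4603509382958205
```

The picture shows the cup's rim centred at (304,210) with cheese chunks inside. The kinematic fit is good to about 2 mm, but a radial side grasp is out of reach this close in. I'll plan a sideways grasp with a full IK.

```bash
cat > ik.py <<'E'
from h import *
from scipy.optimize import least_squares
V=np.load('kin.npy'); LO=np.array([-2.77,-.9,.21,-1.53,.24,-2.84]);HI=np.array([2.77,2.22,2.48,4.67,2.81,2.84])
e=R.from_euler
def fk(q):
    h,a,L,T,off,ee=V;A=q[1];B=q[1]+q[2]
    rot=R.from_euler('ZYZYZ',[q[0],B,q[3],q[4],q[5]+np.pi/2])
    b=np.array([a*np.sin(A)+L*np.sin(B)+ee*np.cos(B),off,h+a*np.cos(A)+L*np.cos(B)-ee*np.sin(B)])
    w=R.from_euler('Z',q[0]).apply(b); return w+T*rot.as_matrix()[:,2],rot,w
def ik(p,rot,q0):
    f=lambda q:np.r_[(fk(q)[0]-p)*5,(fk(q)[1]*rot.inv()).as_rotvec(),(q-q0)*1e-4]
    s=least_squares(f,np.clip(q0,LO+.01,HI-.01),bounds=(LO,HI)); q=s.x
    return q,np.abs(f(q)[:6]).max()
def path(q,p1,r1,n=12):
    "straight path; returns final q, worst err, min wrist z"
    p0,r0,_=fk(q); d=(r0.inv()*r1).as_rotvec(); E=0;wz=9;jm=0
    for i in range(1,n+1):
        t=i/n; qn,er=ik(p0+(p1-p0)*t,r0*R.from_rotvec(d*t),q); jm=max(jm,np.abs(qn-q).max()); q=qn; E=max(E,er); wz=min(wz,fk(q)[2][2])
    return q,E,wz,jm
def side(phi,al,flip):
    "tool z at azimuth phi, al below horizontal, tool y horizontal"
    z=np.array([np.cos(al)*np.cos(phi),np.cos(al)*np.sin(phi),-np.sin(al)]); y=np.array([-np.sin(phi),np.cos(phi),0])*(1 if flip else -1)
    return R.from_matrix(np.c_[np.cross(y,z),y,z])
def rows(p1,r1,base=None):
    s=ctrl.get_state(); p0,r0=(np.array(s['eef_pos']),R.from_quat(s['tcp_rot'])) if base is None else base
    print('rotvec',np.degrees((r0.inv()*r1).as_rotvec()).round(1),'shift',(r0.inv().apply(p1-p0)*1e3).round(1))
E
cat > plan.py <<'E'
from ik import *
q0=np.array(ctrl.get_state()['qpos']); print(fk(q0)[0],(fk(q0)[1].inv()*R.from_quat(ctrl.get_state()['tcp_rot'])).magnitude())
cup=np.array([.4575,.112,0]);bowl=np.array([.622,.30,0])
for al in(15,25):
 for phi in(-100,-80,-60,-45,-30):
  for fl in(0,1):
    a=np.radians(al);f=np.radians(phi); rg=side(f,a,fl); d=rg.as_matrix()[:,2]
    g=cup+[0,0,.062]-.003*d
    pre=g-.11*d
    up=pre+[0,0,.14]
    q,E1,w,j1=path(q0,up,rg); 
    if E1>.02: print(al,phi,fl,'up fail',E1.round(3));continue
    q,E2,w,_=path(q,pre,rg,5);q,E3,w3,_=path(q,g,rg,4);qg=q
    q,E4,_,_=path(q,g+[0,0,.12],rg,4)
    if max(E2,E3,E4)>.02: print(al,phi,fl,'grasp fail',E2.round(3),E3.round(3));continue
    res=[]
    for psi in(0,30,60,90,120):
      ry=e('Z',psi,degrees=True)*rg; qq,E5,_,_=path(q,np.array([bowl[0],bowl[1],.22])-.05*ry.as_matrix()[:,2],ry,8)
      for th in(150,-150):
        dh=ry.as_matrix()[:,2]*[1,1,0]; dh/=np.linalg.norm(dh)
        k=qq;E6=0
        for t in range(1,11):
          Q=R.from_rotvec(dh*np.radians(th*t/10)); m=Q.apply([0,0,1]); r=Q*ry
          k,er=ik(np.array([bowl[0],bowl[1],.16])-m*.035,r,k);E6=max(E6,er)
        if max(E5,E6)<.02: res.append((psi,th,k.round(1).tolist()))
    print(al,phi,fl,'wz',w3.round(3),qg.round(2),'jump',j1.round(2),len(res),res[:3])
E
python3 plan.py
```

```text
Traceback (most recent call last):
  File "plan.py", line 2, in <module>
    q0=np.array(ctrl.get_state()['qpos']); print(fk(q0)[0],(fk(q0)[1].inv()*R.from_quat(ctrl.get_state()['tcp_rot'])).magnitude())
                                                 ~~^^^^
  File "ik.py", line 7, in fk
    rot=R.from_euler('ZYZYZ',[q[0],B,q[3],q[4],q[5]+np.pi/2])
  File "scipy/spatial/transform/_rotation.pyx", line 1413, in scipy.spatial.transform._rotation.Rotation.from_euler
ValueError: Expected axis specification to be a non-empty string of upto 3 characters, got ZYZYZ
```

```bash
sed -i "s/rot=R.from_euler('ZYZYZ',\[q\[0\],B,q\[3\],q\[4\],q\[5\]+np.pi\/2\])/rot=R.from_euler('ZYZ',[q[0],B,q[3]])*R.from_euler('YZ',[q[4],q[5]+np.pi\/2])/" ik.py; time python3 plan.py
```

```text
[0.47537881 0.10869673 0.39462924] 4.710277376051324e-16
15 -100 0 up fail 0.976
15 -100 1 wz 0.122 [ 0.42  0.64  1.87 -0.93  1.68  1.06] jump 0.22 2 [(0, -150, [0.5, 1.0, 1.1, -1.2, 2.4, -2.0]), (30, -150, [0.6, 0.9, 1.4, -1.5, 2.0, -1.9])]
15 -80 0 up fail 0.827
15 -80 1 wz 0.122 [ 0.49  0.56  2.02 -1.17  1.51  1.04] jump 0.21 1 [(0, -150, [0.6, 0.9, 1.3, -1.4, 2.1, -1.9])]
15 -60 0 up fail 0.623
15 -60 1 wz 0.122 [ 0.51  0.46  2.2  -1.46  1.33  1.07] jump 0.19 0 []
15 -45 0 up fail 0.446
15 -45 1 grasp fail 0.0 0.116
15 -30 0 up fail 0.425
15 -30 1 up fail 0.056
25 -100 0 up fail 0.841
25 -100 1 wz 0.161 [ 0.41  0.55  1.91 -0.86  1.55  1.02] jump 0.19 2 [(0, -150, [0.5, 1.1, 1.1, -1.3, 2.5, -2.0]), (30, -150, [0.6, 0.9, 1.4, -1.5, 2.2, -1.9])]
25 -80 0 up fail 0.649
25 -80 1 wz 0.161 [ 0.46  0.46  2.06 -1.09  1.38  0.96] jump 0.18 1 [(0, -150, [0.6, 1.0, 1.3, -1.5, 2.3, -2.0])]
25 -60 0 up fail 0.474
25 -60 1 wz 0.161 [ 0.48  0.36  2.22 -1.36  1.18  0.96] jump 0.16 0 []
25 -45 0 up fail 0.338
25 -45 1 grasp fail 0.0 0.043
25 -30 0 up fail 0.259
25 -30 1 grasp fail 0.061 0.169
real	0m27.727s
user	0m27.924s
sys	0m0.173s
```

Run:
```python
from ik import *
rg=side(np.radians(-90),np.radians(20),1);d=rg.as_matrix()[:,2]; print(rg.as_matrix().round(3).tolist())
g=np.array([.4575,.112,.062])-.003*d; up=g-.11*d+[0,0,.14]
rows(up,rg); print('in tool: world z =',rg.inv().apply([0,0,1]).round(3),up.round(3),g.round(3))
q0=np.array(ctrl.get_state()['qpos']);q,E,w,j=path(q0,up,rg,10);print(q.round(2),E.round(3),j.round(2))
```

```text
[[-0.0, 1.0, 0.0], [0.342, 0.0, -0.94], [-0.94, -0.0, -0.342]]
rotvec [ 34.6 -67.  -24.2] shift [ 108.2 -112.1  106.7]
in tool: world z = [-0.94  -0.    -0.342] [0.458 0.218 0.241] [0.458 0.115 0.063]
[ 0.6   0.36  1.8  -0.93  1.82  0.79] 0.0 0.23
```

send_rows --rows "4.3 -8.4 -3 13.5 -14 13 1; 8.6 -16.8 -6 27 -28 26.5 1; 13 -25.1 -9 40.5 -42 40 1; 17.3 -33.5 -12.1 54 -56 53 1; 21.6 -41.9 -15.1 67.5 -70 66.5 1; 26 -50.3 -18.2 81 -84 80 1; 30.3 -58.6 -21.2 94.5 -98 93 1; 34.6 -67 -24.2 108 -112 107 1"

```text
time: 9.05
eef_pos: [0.4584, 0.2191, 0.239]
tcp_rot: [0.578, 0.577, -0.408, 0.407]
contact_force: [0.4, -0.1, 0.0]
opening: 1.001
finger_force: 0.0
```

send_rows --rows "0 0 0 0 0 0 1; 0 0 0 0 0 0 1; 0 0 0 0 0 0 1"

```text
time: 9.43
eef_pos: [0.4585, 0.2179, 0.2438]
tcp_rot: [0.582, 0.578, -0.402, 0.407]
contact_force: [1.2, 0.1, 1.1]
opening: 1.005
finger_force: 0.0
```

Run:
```python
from ik import *
st()
rg=side(np.radians(-90),np.radians(20),1);d=rg.as_matrix()[:,2]
g=np.array([.4575,.112,.062])-.003*d; up=g-.11*d+[0,0,.14]
rows(g-.11*d,rg);rows(g,rg)
p=shot('side','s3.png'); p=shot('wrist','w3.png'); print(find(p,'cup'),find(p,'cup_rim'))
```

```text
t 9.43 pos [0.4585 0.2179 0.2438] open 1.005 F [1.2 0.1 1.1] q [ 0.59  0.36  1.8  -0.93  1.82  0.78]
[[0.009, 1.0, 0.002], [0.345, -0.001, -0.939], [-0.938, 0.009, -0.345]]
rotvec [ 0.1 -0.2 -0.5] shift [134.5  -2.3  49.2]
rotvec [ 0.1 -0.2 -0.5] shift [134.1  -2.6 159.2]
[(0.94, array([0.454, 0.134, 0.097]))] [(0.73, array([0.455, 0.137, 0.099]))]
```

View pics/s3.png

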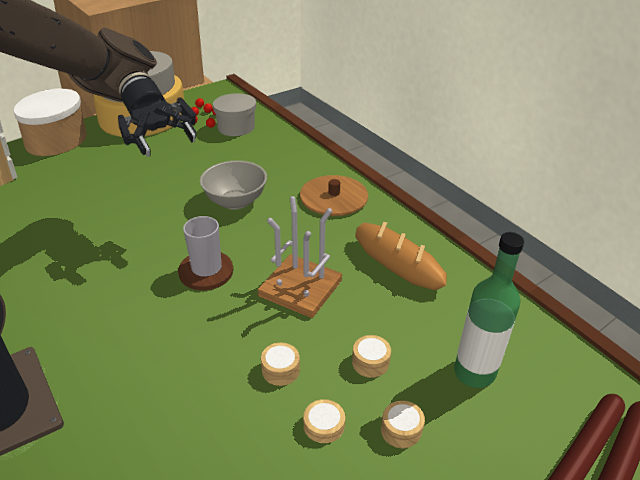

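The side view shows the gripper at (155,120), horizontal and pointing at the cup (203,245). Nothing else has moved.

send_rows --rows "0 0 0 45 -1 17 1; 0 0 0 90 -1 33 1; 0 0 0 134 -1 49 1; 0 0 0 134 -1 85 1; 0 0 0 134 -1 120 1; 0 0 0 134 -1 150 1; 0 0 0 134 -1 159 1; 0 0 0 134 -1 159 1"

```text
time: 10.62
eef_pos: [0.4581, 0.1146, 0.0616]
tcp_rot: [0.581, 0.578, -0.404, 0.407]
contact_force: [1.4, 0.3, 0.4]
opening: 0.999
finger_force: 0.0
```

Run:
```python
from ik import *
st(); p=shot('side'); q=shot('scene'); 
a=cv2.resize(p['color'][170:310,100:300],(400,280)); b=cv2.resize(q['color'][150:290,300:500],(400,280))
cv2.imwrite('pics/z2.png',np.hstack([a,b])[:,:,::-1])
```

```text
t 10.62 pos [0.4581 0.1146 0.0616] open 0.999 F [1.4 0.3 0.4] q [ 0.44  0.56  1.96 -1.02  1.53  1.02]
[[0.006, 1.0, 0.001], [0.343, -0.001, -0.939], [-0.939, 0.006, -0.343]]
```

View pics/z2.png

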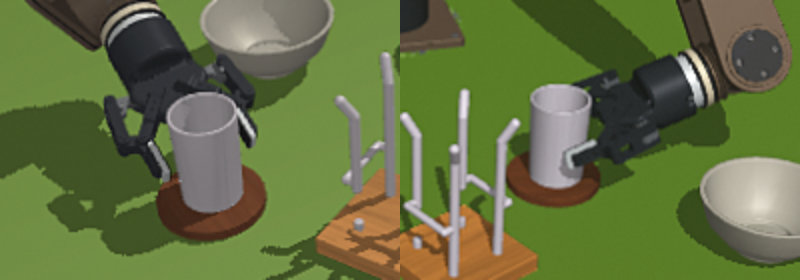

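The fingers straddle the cup on both sides and the cup stands centred on the board. Closing and lifting.

send_rows --rows "0 0 0 0 0 0 -1; 0 0 0 0 0 0 -1; 0 0 0 0 0 0 -1; 0 0 0 0 0 0 -1; 0 0 0 -19 0 -7 -1; 0 0 0 -56 0 -20 -1; 0 0 0 -94 0 -34 -1; 0 0 0 -113 0 -41 -1" --grip_force 60

```text
time: 11.72
eef_pos: [0.4575, 0.1144, 0.1822]
tcp_rot: [0.581, 0.579, -0.403, 0.406]
contact_force: [0.2, -0.3, -1.2]
opening: 0.724
finger_force: 65.2
```

```bash
cat > pour.py <<'E'
from ik import *
s,r0=st(); print(s['finger_force']); base=(np.array(s['eef_pos']),r0)
p=shot('scene');print(find(p,'cup'),find(p,'bowl')); p=shot('side');print(find(p,'bowl'))
q=np.array(s['qpos'])
bowl=np.array([.622,.30]); tip=lambda th:R.from_rotvec([0,np.radians(th),0])
def pose(th,z):
    Q=tip(th); m=Q.apply([0,0,1]); lip=Q.apply([.034,0,.055]) # rim centre 55mm above tcp; lip on +x side
    lx=-.02
    return np.array([bowl[0]+lx-lip[0],bowl[1]+.003,z]),Q*r0
for th,z in((0,.20),(50,.20),(80,.19),(100,.18),(120,.17),(140,.165),(155,.16)):
    p,r=pose(th,z); q,er=ik(p,r,q); lip=p+tip(th).apply([.034,0,.055]); print(th,'lip',lip.round(3),'rimc',(p+tip(th).apply([0,0,.055])).round(3),q.round(2),er.round(3)); rows(p,r,base)
E
python3 pour.py
```

```text
t 11.72 pos [0.4575 0.1144 0.1822] open 0.724 F [ 0.2 -0.3 -1.2] q [ 0.44  0.33  1.98 -1.02  1.64  0.84]
[[0.006, 1.0, 0.002], [0.345, 0.0, -0.939], [-0.939, 0.006, -0.345]]
65.24945522795889
[(0.58, array([0.479, 0.099, 0.202]))] [(0.88, array([0.603, 0.308, 0.041]))]
[(0.93, array([0.643, 0.324, 0.04 ]))]
0 lip [0.602 0.303 0.255] rimc [0.568 0.303 0.255] [ 0.61  0.68  1.43 -0.93  1.86  0.75] 0.0
rotvec [0. 0. 0.] shift [  48.9  110.6 -182.9]
50 lip [0.602 0.303 0.209] rimc [0.58  0.303 0.235] [ 0.59  0.76  1.36 -0.84  2.12 -0.04] 0.0
rotvec [ 17.2   0.  -46.9] shift [  48.7   80.6 -183. ]
80 lip [0.602 0.303 0.166] rimc [0.596 0.303 0.2  ] [ 0.57  0.85  1.3  -0.89  2.25 -0.54] 0.0
rotvec [ 27.6   0.  -75.1] shift [  58.2   84.5 -179.5]
100 lip [0.602 0.303 0.137] rimc [0.608 0.303 0.17 ] [ 0.57  0.92  1.26 -0.98  2.32 -0.91] 0.0
rotvec [ 34.5   0.  -93.9] shift [  67.6   96.2 -176.1]
120 lip [0.602 0.303 0.113] rimc [0.619 0.303 0.143] [ 0.56  0.98  1.23 -1.11  2.35 -1.31] 0.0
rotvec [  41.4    0.  -112.6] shift [  77.1  113.8 -172.6]
140 lip [0.602 0.303 0.101] rimc [0.628 0.303 0.123] [ 0.56  1.03  1.21 -1.27  2.35 -1.73] 0.0
rotvec [  48.3    0.  -131.4] shift [  81.9  135.1 -170.8]
155 lip [0.602 0.303 0.096] rimc [0.633 0.303 0.11 ] [ 0.56  1.05  1.2  -1.37  2.32 -2.04] 0.0
rotvec [  53.4    0.  -145.5] shift [  86.7  152.  -169.1]
```

send_rows --rows "0 0 0 10 22 -37 -1; 0 0 0 20 44 -73 -1; 0 0 0 29 67 -110 -1; 0 0 0 39 89 -146 -1; 0 0 0 49 111 -183 -1; 0 0 0 49 111 -183 -1; 0 0 0 49 111 -183 -1"

```text
time: 12.85
eef_pos: [0.5674, 0.3024, 0.1958]
tcp_rot: [0.579, 0.579, -0.406, 0.406]
contact_force: [0.7, -0.6, -1.0]
opening: 0.728
finger_force: 66.1
```

send_rows --rows "3.4 0 -9.4 0 -6 0 -1; 6.9 0 -18.8 0 -12 0 -1; 10.3 0 -28.1 0 -18 0 -1; 13.8 0 -37.5 0 -24 0 -1; 17.2 0 -46.9 0 -30 0 -1; 19.6 0 -53.5 2 -30 1 -1; 22.4 0 -61 4 -29 1 -1; 24.8 0 -67.6 6 -28 2 -1"

```text
time: 13.85
eef_pos: [0.5397, 0.3019, 0.1912]
tcp_rot: [0.231, 0.706, -0.67, -0.014]
contact_force: [0.8, 0.3, -1.0]
opening: 0.731
finger_force: 66.1
```

```bash
cat > pour2.py <<'E'
from ik import *
s,r0=st(); base=(np.array(s['eef_pos']),r0)
rg=R.from_matrix([[0.006,1,.002],[.345,0,-.939],[-.939,.006,-.345]]); tip=lambda th:R.from_rotvec([0,np.radians(th),0])
m=(r0*rg.inv()).apply([0,0,1]); print('tilt',np.degrees(np.arccos(m[2])))
for th,z in((90,.185),(105,.178),(120,.17),(140,.165),(155,.16)):
    Q=tip(th); lip=Q.apply([.034,0,.055]); p=np.array([.602-lip[0],.303,z]); print(th); rows(p,Q*rg,base)
E
python3 pour2.py
python3 - <<'E'
from h import *
p=shot('side','s4.png'); print(find(p,'chunk1'))
E
```

```text
t 13.85 pos [0.5397 0.3019 0.1912] open 0.731 F [ 0.8  0.3 -1. ] q [ 0.57  0.82  1.32 -0.88  2.22 -0.41]
[[-0.893, 0.308, -0.329], [0.344, -0.003, -0.939], [-0.29, -0.951, -0.103]]
tilt 72.43046058520667
90
rotvec [  5.9  -0.  -16.6] shift [-4.3  8.1 -2.8]
105
rotvec [ 11.1  -0.  -30.6] shift [-11.9  18.1  -5.6]
120
rotvec [ 16.2  -0.1 -44.7] shift [-21.8  29.9  -9.3]
140
rotvec [ 23.1  -0.1 -63.5] shift [-39.3  41.2 -15.8]
155
rotvec [ 28.3  -0.1 -77.6] shift [-53.   51.2 -20.8]
[(0.66, array([0.811, 0.167, 0.011]))]
```

send_rows --rows "3 0 -8.3 -2 4 -1 -1; 5.9 0 -16.6 -4 8 -3 -1; 8.5 0 -23.6 -8 13 -4 -1; 11.1 0 -30.6 -12 18 -6 -1; 13.7 0 -37.7 -17 24 -7 -1; 16.2 0 -44.7 -22 30 -9 -1; 19.6 0 -54 -30 36 -12 -1; 23.1 0 -63.5 -39 41 -16 -1"

```text
time: 14.95
eef_pos: [0.5931, 0.3041, 0.1661]
tcp_rot: [0.179, -0.58, 0.684, 0.405]
contact_force: [0.3, -0.2, -1.6]
opening: 0.729
finger_force: 66.2
```

send_rows --rows "2 0 -6 0 0 0 -1; 4.5 0 -12 0 0 0 -1; 4.5 0 -12 0 0 0 -1; 4.5 0 -12 0 0 0 -1; 4.5 0 -12 0 0 0 -1; 4.5 0 -12 0 0 0 -1"

```text
time: 15.7
eef_pos: [0.5932, 0.3047, 0.1665]
tcp_rot: [0.253, -0.533, 0.66, 0.465]
contact_force: [0.8, -0.3, -1.1]
opening: 0.728
finger_force: 66.2
```

```bash
python3 pour2.py
python3 - <<'E'
from h import *
p=shot('side'); print(find(p,'chunk1')); q=shot('scene'); print(find(q,'chunk1'))
a=cv2.resize(p['color'][90:260,120:340],(400,310)); b=cv2.resize(q['color'][150:320,400:600],(400,310))
cv2.imwrite('pics/z3.png',np.hstack([a,b])[:,:,::-1])
E
```

```text
t 15.7 pos [0.5932 0.3047 0.1665] open 0.728 F [ 0.8 -0.3 -1.1] q [ 0.56  1.02  1.23 -1.34  2.33 -1.98]
[[-0.44, -0.883, -0.161], [0.344, -0.0, -0.939], [0.829, -0.469, 0.304]]
tilt 152.40836933387268
90
rotvec [-21.5   0.   58.6] shift [35.1 32.1 14.7]
105
rotvec [-16.3   0.   44.5] shift [24.6 26.  10.8]
120
rotvec [-11.2   0.   30.4] shift [12.  17.7  6.2]
140
rotvec [-4.3  0.  11.7] shift [-1.6  1.2  1.2]
155
rotvec [ 0.9  0.  -2.4] shift [-13.1 -11.4  -3. ]
[(0.59, array([0.617, 0.328, 0.05 ])), (0.52, array([0.656, 0.274, 0.038])), (0.52, array([0.65 , 0.292, 0.032])), (0.46, array([0.626, 0.302, 0.02 ])), (0.44, array([0.623, 0.297, 0.055]))]
[(0.62, array([0.64 , 0.302, 0.035])), (0.59, array([0.64 , 0.328, 0.028])), (0.55, array([0.638, 0.295, 0.052]))]
```

View pics/z3.png

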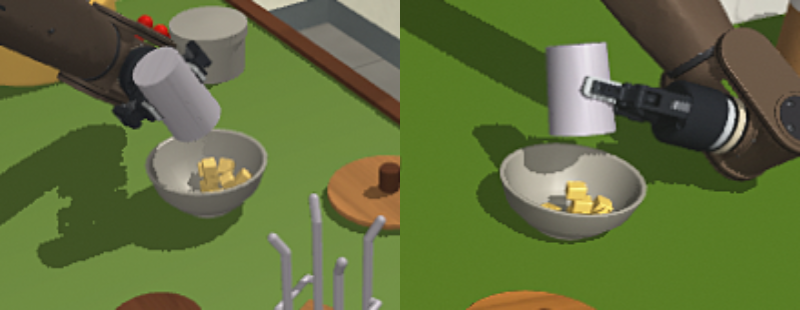

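All visible chunks lie in the bowl, near (222,175) in the left crop and (580,198) in the right, and there are no spills on the table. Tilting back.

Run:
```python
from ik import *
s,r0=st(); b=(np.array(s['eef_pos']),r0)
rg=side(np.radians(-90),np.radians(20.1),1); tip=lambda th:R.from_rotvec([0,np.radians(th),0])
p1,r1=np.array([.55,.302,.20]),tip(76)*rg
p2=np.array([.4578,.1146,.1822])
rows(p1,r1,b); rows(p2,rg,(p1,r1))
```

```text
t 15.9 pos [0.5931 0.3048 0.1662] open 0.723 F [-0.7  0.1 -1.4] q [ 0.56  1.02  1.23 -1.34  2.33 -1.98]
[[-0.439, -0.884, -0.161], [0.344, -0.0, -0.939], [0.83, -0.468, 0.304]]
rotvec [-26.2  -0.   71.5] shift [46.  22.3 19.8]
rotvec [-26.1  -0.   71.4] shift [ 23.7  -5.  208.2]
```

send_rows --rows "-3.3 0 9 6 3 2.5 -1; -6.6 0 18 12 6 5 -1; -9.8 0 26.8 18 9 7.5 -1; -13.1 0 35.7 23 11 10 -1; -16.4 0 44.7 29 14 12.5 -1; -19.7 0 53.6 35 17 15 -1; -23 0 62.5 41 20 17.5 -1; -26.2 0 71.5 46 22 20 -1"

```text
time: 16.9
eef_pos: [0.5502, 0.3018, 0.2003]
tcp_rot: [0.21, 0.706, -0.675, -0.036]
contact_force: [0.3, -0.1, -0.9]
opening: 0.723
finger_force: 66.2
```

send_rows --rows "-3.3 0 9 3 -1 26 -1; -6.6 0 18 6 -1 52 -1; -9.8 0 26.8 9 -2 78 -1; -13.1 0 35.7 12 -3 104 -1; -16.4 0 44.7 15 -3 130 -1; -19.7 0 53.6 18 -4 156 -1; -23 0 62.5 21 -4 182 -1; -26.1 0 71.4 24 -5 208 -1"

```text
time: 17.9
eef_pos: [0.4575, 0.1141, 0.1826]
tcp_rot: [0.581, 0.578, -0.403, 0.407]
contact_force: [-0.1, 0.3, -0.7]
opening: 0.726
finger_force: 66.2
```

send_rows --rows "0 0 0 0 0 0 -1; 0 0 0 0 0 0 -1; 0 0 0 0 0 0 -1"

```text
time: 18.27
eef_pos: [0.4588, 0.1155, 0.1827]
tcp_rot: [0.58, 0.579, -0.405, 0.405]
contact_force: [0.5, 0.8, -0.6]
opening: 0.726
finger_force: 66.1
```

Run:
```python
from ik import *
s,r0=st(); b=(np.array(s['eef_pos']),r0)
rg=R.from_quat([0.581,0.578,-0.404,0.407])
rows(np.array([.458,.1146,.0625]),rg)
p=shot('side'); q=shot('scene'); print(find(p,'cup'),find(q,'cup'),find(q,'chunk1'),find(p,'chunk1'))
```

```text
t 18.27 pos [0.4588 0.1155 0.1827] open 0.726 F [ 0.5  0.8 -0.6] q [ 0.44  0.33  1.97 -1.02  1.64  0.83]
[[0.001, 1.0, 0.0], [0.344, -0.0, -0.939], [-0.939, 0.001, -0.344]]
rotvec [-0.  -0.1  0.3] shift [112.5  -0.9  42.2]
[(0.7, array([0.453, 0.087, 0.203]))] [] [(0.66, array([0.637, 0.301, 0.033])), (0.42, array([0.637, 0.298, 0.052])), (0.41, array([0.64 , 0.325, 0.026]))] [(0.65, array([0.658, 0.315, 0.035])), (0.55, array([0.646, 0.292, 0.03 ])), (0.51, array([0.625, 0.301, 0.02 ])), (0.5, array([0.657, 0.274, 0.041]))]
```

Lower onto the board, release, back out along the tool axis.

send_rows --rows "0 0 0 40 -1 15 -1; 0 0 0 80 -1 30 -1; 0 0 0 103 -1 38 -1; 0 0 0 110 -1 41 -1; 0 0 0 113 -1 42 -1; 0 0 0 113 -1 42 -1; 0 0 0 113 -1 42 1; 0 0 0 113 -1 42 1"

```text
time: 19.58
eef_pos: [0.4573, 0.1143, 0.0626]
tcp_rot: [0.58, 0.579, -0.405, 0.406]
contact_force: [0.7, 0.4, -0.1]
opening: 0.998
finger_force: 0.0
```

send_rows --rows "0 0 0 0 0 0 1; 0 0 0 0 0 0 1; 0 0 0 0 0 -20 1; 0 0 0 0 0 -50 1; 0 0 0 0 0 -90 1; 0 0 0 0 0 -130 1; 0 0 0 -50 0 -150 1; 0 0 0 -110 0 -170 1"

```text
time: 20.58
eef_pos: [0.4561, 0.2376, 0.2233]
tcp_rot: [0.578, 0.58, -0.406, 0.405]
contact_force: [1.3, 0.2, 0.5]
opening: 1.001
finger_force: 0.0
```

Run:
```python
from ik import *
s,r0=st()
p=shot('side'); q=shot('scene'); print(find(p,'cup'),find(q,'cup'),find(p,'board'))
a=cv2.resize(p['color'][140:320,120:320],(400,360)); b=cv2.resize(q['color'][170:320,380:560],(400,333))
o=np.zeros((360,800,3),np.uint8);o[:,:400]=a;o[:333,400:]=b
cv2.imwrite('pics/z4.png',o[:,:,::-1])
# tool-down pose above lid
rd=R.from_quat([.7071,.7071,0,0]); 
pu=np.array([.62,.30,.27]); rows(pu,rd); q6=np.array(s['qpos']); print(path(q6,pu,rd))
```

```text
t 20.57 pos [0.4561 0.2376 0.2233] open 1.001 F [1.3 0.2 0.5] q [ 0.62  0.41  1.77 -0.91  1.83  0.81]
[[-0.002, 1.0, 0.001], [0.342, 0.001, -0.94], [-0.94, -0.002, -0.342]]
[(0.62, array([0.452, 0.09 , 0.082]))] [(0.86, array([0.482, 0.103, 0.077])), (0.65, array([ 0.744, -0.375,  0.141]))] [(0.85, array([0.433, 0.088, 0.011])), (0.52, array([ 0.696, -0.385,  0.153]))]
rotvec [ 0.1 69.9 -0. ] shift [-22.3 163.6 -75.5]
(array([ 3.05494005e-01,  3.05105971e-01,  1.52251530e+00, -1.44046785e-09,
        1.31397138e+00,  3.05494006e-01]), np.float64(1.4683559507178146e-09), np.float64(0.3291144273454996), np.float64(0.09870334329081827))
```

View pics/z4.png

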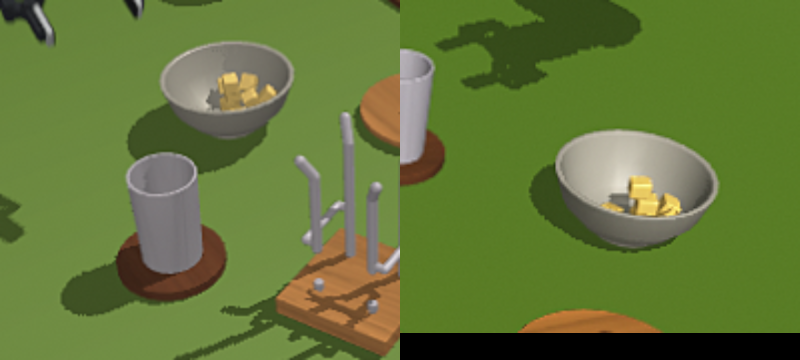

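The cup stands upright on the board at (170,215) in the crop, and the chunks are in the bowl. Now hover tool-down over the bowl to measure it.

send_rows --rows "0 10 0 -3 24 -11 0.2; 0 20 0 -6 47 -22 0.2; 0 30 0 -10 70 -32 0.2; 0 40 0 -13 94 -43 0.2; 0 50 0 -16 117 -54 0.2; 0 60 0 -19 141 -65 0.2; 0 69.9 0 -22 164 -75 0.2; 0 69.9 0 -22 164 -75 0.2"

```text
time: 21.82
eef_pos: [0.6216, 0.297, 0.2676]
tcp_rot: [0.708, 0.706, -0.001, 0.0]
contact_force: [-0.7, -0.5, 0.0]
opening: 0.598
finger_force: 0.0
```

```bash
cat > ell.py <<'E'
from h import *
def circ_fit(p,mask,c0,rad,z):
    "fit world circle (rad,z) to largest component hull of mask"
    k,l,s,ce=cv2.connectedComponentsWithStats(mask.astype(np.uint8)); u,v=proj(p,[*c0,z])[0]
    i=1+np.argmin([np.hypot(*(ce[j]-[u,v]))+(1e4 if s[j,4]<1500 else 0) for j in range(1,k)])
    h=cv2.convexHull(max(cv2.findContours((l==i).astype(np.uint8),0,1)[0],key=len))[:,0]
    W=np.array([ray(p,x,y,z)[:2] for x,y in h if 2<x<637 and 2<y<477])
    from scipy.optimize import least_squares
    f=least_squares(lambda t:np.hypot(*(W-t[:2]).T)-t[2],[*c0,rad],loss='soft_l1',f_scale=.002); return f.x.round(4),np.abs(f.fun).mean().round(4)
E
python3 - <<'E'
from ell import *
s,r=st(); p=shot('wrist','w5.png'); hsv=cv2.cvtColor(p['color'],cv2.COLOR_RGB2HSV)
m=~((hsv[...,0]>35)&(hsv[...,0]<75)&(hsv[...,1]>90))
print(circ_fit(p,m,(.622,.30),.077,.065),find(p,'bowl'),len(find(p,'chunk1')),find(p,'chunk1'))
E
```

```text
t 21.82 pos [0.6216 0.297  0.2676] open 0.598 F [-0.7 -0.5  0. ] q [ 0.3   0.31  1.52 -0.    1.31  0.3 ]
[[0.004, 1.0, -0.002], [1.0, -0.004, -0.002], [-0.002, -0.002, -1.0]]
(array([0.6215, 0.2956, 0.0763]), np.float64(0.0001)) [(0.68, array([0.614, 0.29 , 0.036]))] 7 [(0.88, array([0.664, 0.278, 0.037])), (0.86, array([0.647, 0.298, 0.031])), (0.75, array([0.631, 0.317, 0.039])), (0.65, array([0.621, 0.276, 0.026])), (0.62, array([0.625, 0.298, 0.061])), (0.56, array([0.658, 0.315, 0.04 ])), (0.54, array([0.625, 0.317, 0.023]))]
```

View pics/w5.png

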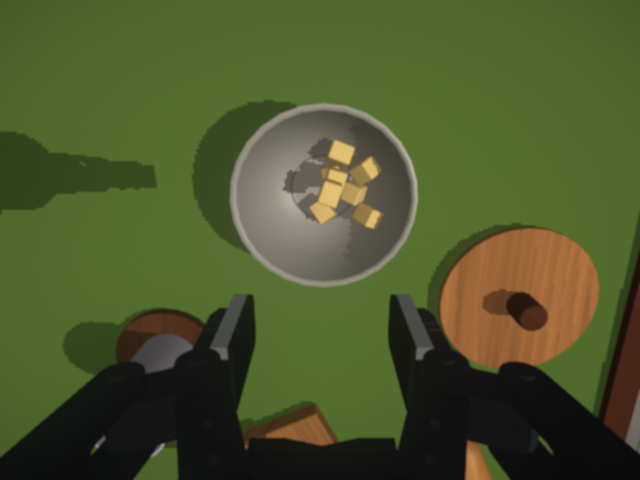

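The bowl is centred at (324,195) px, which is (0.6215,0.2956), with about seven chunks inside. The lid is at (520,297). Going to the lid.

send_rows --rows "0 0 0 -24 40 0 0.2; 0 0 0 -48 80 0 0.2; 0 0 0 -72 120 0 0.2; 0 0 0 -96 160 0 0.2; 0 0 0 -117 198 0 0.2; 0 0 0 -117 198 0 0.2; 0 0 0 -117 198 0 0.2"

```text
time: 22.9
eef_pos: [0.8177, 0.1831, 0.2681]
tcp_rot: [0.707, 0.707, -0.001, -0.0]
contact_force: [0.5, -0.8, 0.3]
opening: 0.602
finger_force: 0.0
```

Run:
```python
from ell import *
s,r=st(); p=shot('wrist','w6.png'); hsv=cv2.cvtColor(p['color'],cv2.COLOR_RGB2HSV)
m=((hsv[...,0]<22)&(hsv[...,1]>90))
print(circ_fit(p,m,(.82,.18),.08,.014),find(p,'lid'))
k=m&(hsv[...,2]<125); 
import cv2 as c
n,l,sx,ce=c.connectedComponentsWithStats(k.astype(np.uint8)); print([(sx[i].tolist(),ce[i].round(1).tolist()) for i in range(1,n) if 150<sx[i,4]<6000]); print(proj(p,[[.82,.18,.046],[.82,.18,.014]]))
```

```text
t 22.9 pos [0.8177 0.1831 0.2681] open 0.602 F [ 0.5 -0.8  0.3] q [ 0.1   0.65  1.06 -0.    1.44  0.1 ]
[[-0.001, 1.0, -0.002], [1.0, 0.001, -0.001], [-0.001, -0.002, -1.0]]
(array([0.8195, 0.1768, 0.0792]), np.float64(0.0001)) [(0.9, array([0.818, 0.185, 0.014]))]
[([71, 5, 47, 41, 302], [95.7, 22.1]), ([122, 8, 18, 36, 183], [131.9, 29.6]), ([286, 178, 56, 39, 1598], [315.2, 195.8]), ([0, 229, 18, 68, 837], [6.6, 263.7]), ([28, 316, 139, 59, 1730], [108.8, 348.0]), ([252, 344, 74, 114, 1382], [273.7, 402.8])]
[[325.89158756 198.14341923]
 [325.63596212 190.19694638]]
```

send_rows --rows "0 0 0 -3 2 55 0.2; 0 0 0 -3 2 110 0.2; 0 0 0 -3 2 165 0.2; 0 0 0 -3 2 210 0.2; 0 0 0 -3 2 225 0.2; 0 0 0 -3 2 225 -1; 0 0 0 -3 2 225 -1; 0 0 0 -3 2 225 -1" --grip_force 50

```text
time: 24.0
eef_pos: [0.8222, 0.1788, 0.0474]
tcp_rot: [0.707, 0.707, 0.002, 0.002]
contact_force: [0.1, -0.2, -1.6]
opening: 0.31
finger_force: 49.2
```

send_rows --rows "0 0 0 0 0 0 -1; 0 0 0 0 0 -40 -1; 0 0 0 0 0 -90 -1; 0 0 0 0 0 -130 -1; 0 0 0 30 -50 -130 -1; 0 0 0 60 -100 -130 -1; 0 0 0 90 -150 -130 -1; 0 0 0 119 -198 -130 -1"

```text
time: 25.0
eef_pos: [0.6211, 0.2986, 0.1747]
tcp_rot: [0.707, 0.707, 0.0, 0.0]
contact_force: [0.5, 0.7, -1.8]
opening: 0.309
finger_force: 49.9
```

send_rows --rows "0 0 0 0 0 20 -1; 0 0 0 0 0 40 -1; 0 0 0 0 0 50 -1; 0 0 0 0 0 50 -1"

```text
time: 25.5
eef_pos: [0.6231, 0.2965, 0.122]
tcp_rot: [0.708, 0.706, -0.001, -0.0]
contact_force: [0.5, 0.3, -1.6]
opening: 0.307
finger_force: 50.0
```

Run:
```python
from ell import *
s,r=st()
p=shot('side'); q=shot('scene')
a=cv2.resize(p['color'][110:240,160:320],(400,325)); b=cv2.resize(q['color'][190:320,400:560],(400,325))
cv2.imwrite('pics/z5.png',np.hstack([a,b])[:,:,::-1])
```

```text
t 25.5 pos [0.6231 0.2965 0.122 ] open 0.307 F [ 0.5  0.3 -1.6] q [ 0.3   0.44  1.63 -0.    1.08  0.3 ]
[[0.002, 1.0, -0.002], [1.0, -0.002, -0.001], [-0.001, -0.002, -1.0]]
```

View pics/z5.png

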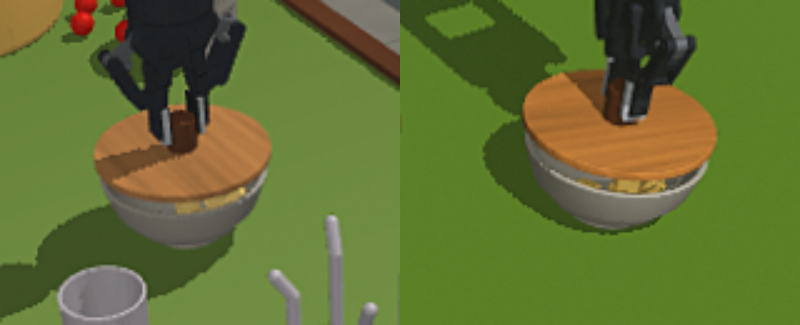

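The lid hovers centred about 15 mm above the bowl. Seating it.

send_rows --rows "0 0 0 0 0 6 -1; 0 0 0 0 0 11 -1; 0 0 0 0 0 15 -1; 0 0 0 0 0 17 -1; 0 0 0 0 0 17 -1"

```text
time: 26.22
eef_pos: [0.6228, 0.2978, 0.107]
tcp_rot: [0.707, 0.707, -0.0, 0.0]
contact_force: [-1.0, -0.0, -1.8]
opening: 0.308
finger_force: 50.0
```

Run:
```python
from h import *
st()
```

```text
t 26.23 pos [0.6228 0.2978 0.107 ] open 0.308 F [-1.  -0.  -1.8] q [ 0.3   0.46  1.63 -0.    1.05  0.3 ]
[[0.001, 1.0, 0.0], [1.0, -0.001, -0.001], [-0.001, 0.0, -1.0]]
```

send_rows --rows "0 0 0 0 0 1 -1; 0 0 0 0 0 1 0.2; 0 0 0 0 0 1 0.2; 0 0 0 0 0 1 0.2; 0 0 0 0 0 -50 0.2; 0 0 0 0 0 -100 0.2; 0 0 0 0 0 -160 0.2"

```text
time: 27.1
eef_pos: [0.6222, 0.2976, 0.2678]
tcp_rot: [0.707, 0.707, -0.001, -0.0]
contact_force: [0.4, -0.3, 0.2]
opening: 0.6
finger_force: 0.0
```

Run:
```python
from ell import *
s,r=st(); p=shot('wrist'); hsv=cv2.cvtColor(p['color'],cv2.COLOR_RGB2HSV)
m=((hsv[...,0]<22)&(hsv[...,1]>90))
print(circ_fit(p,m,(.622,.297),.08,.073),find(p,'chunk1'))
b=p['color'][60:360,140:460]
p=shot('side',); q=shot('scene'); print(find(p,'lid'),find(q,'lid'))
a=cv2.resize(p['color'][130:230,180:290],(400,364),interpolation=cv2.INTER_CUBIC);b=cv2.resize(q['color'][215:295,435:535],(400,320),interpolation=cv2.INTER_CUBIC)
o=np.zeros((364,800,3),np.uint8);o[:,:400]=a;o[:320,400:]=b;cv2.imwrite('pics/z6.png',o[:,:,::-1])
```

```text
t 27.1 pos [0.6222 0.2976 0.2678] open 0.6 F [ 0.4 -0.3  0.2] q [ 0.3   0.31  1.52 -0.    1.31  0.3 ]
[[0.001, 1.0, -0.001], [1.0, -0.001, -0.001], [-0.001, -0.001, -1.0]]
(array([0.6215, 0.2946, 0.0798]), np.float64(0.0001)) []
[(0.58, array([0.449, 0.088, 0.08 ])), (0.57, array([0.612, 0.286, 0.069]))] [(0.65, array([0.636, 0.287, 0.07 ]))]
```

View pics/z6.png

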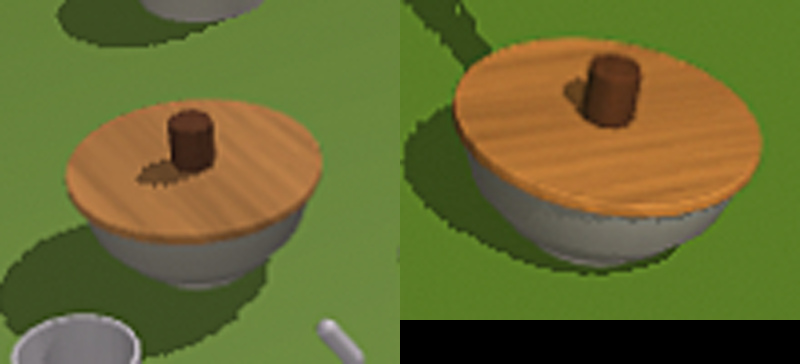

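The lid is seated flat and centred within about 1 mm of the bowl, its rim parallel to the bowl's in both crops. That was my last viewable picture, so I work from numbers from here. Next I'll check that the cup is empty and refine the rack and boxes.

send_rows --rows "0 0 0 -42 -24 -12 1; 0 0 0 -84 -49 -24 1; 0 0 0 -125 -74 -32 1; 0 0 0 -167 -98 -32 1; 0 0 0 -208 -122 -32 1; 0 0 0 -208 -122 -32 1; 0 0 0 -208 -122 -32 1"

```text
time: 28.28
eef_pos: [0.5003, 0.0901, 0.2977]
tcp_rot: [0.707, 0.707, -0.001, -0.001]
contact_force: [-0.3, -0.2, 0.1]
opening: 1.003
finger_force: 0.0
```

```bash
cat > rackfit.py <<'E'
from h import *
from scipy.optimize import least_squares
def hull(p,c0):
    hsv=cv2.cvtColor(p['color'],cv2.COLOR_RGB2HSV); m=((hsv[...,0]<22)&(hsv[...,1]>110)).astype(np.uint8)
    k,l,s,ce=cv2.connectedComponentsWithStats(m); u=proj(p,[*c0,.02])[0]
    ok=[j for j in range(1,k) if s[j,4]>40 and np.hypot(*(ce[j]-u))<(70 if p['fx']>0 else 0)]
    pts=np.vstack([np.argwhere(l==j)[:,::-1] for j in ok]); return cv2.convexHull(pts.astype(np.int32))[:,0].astype(float),s[ok].tolist()
def corners(v):
    c,q=np.cos(v[2]),np.sin(v[2]); return np.array([[v[0]+c*a-q*b,v[1]+q*a+c*b,z] for a in(.06,-.06) for b in(.06,-.06) for z in(0,.02)])
def fitrack(ps,v0=(.586,-.0355,.47)):
    H=[hull(p,v0[:2])[0] for p in ps]
    def res(v):
        o=[]
        for p,h in zip(ps,H):
            hh=cv2.convexHull(proj(p,corners(v)).astype(np.float32)); w=1
            o+=[w*cv2.pointPolygonTest(hh,(float(x),float(y)),True) for x,y in h]
        return o
    f=least_squares(res,v0,diff_step=1e-3,loss='soft_l1'); return f.x,np.abs(f.fun).mean()
E
cat > boxes.py <<'E'
from h import *
def tops(p,z):
    c=p['color'].astype(int); m=((c.min(2)>150)&(c.max(2)-c.min(2)<45)).astype(np.uint8)
    k,l,s,ce=cv2.connectedComponentsWithStats(m); o=[]
    for i in range(1,k):
        if 150<s[i,4]<6000:
            w=ray(p,*ce[i],z)[:2]
            if .38<w[0]<.75 and -.55<w[1]<-.1: o.append((w.round(4).tolist(),int(s[i,4])))
    return o
E
python3 - <<'E'
from rackfit import *; from boxes import tops
st(); p=shot('wrist'); a=shot('scene'); b=shot('side')
print('chunk',find(p,'chunk1'),find(a,'chunk1'),find(b,'chunk1')); print('cup',find(p,'cup'))
for n,x in(('w',p),('sc',a),('si',b)):
    print(n,hull(x,(.586,-.0355))[1],fitrack([x])); print(tops(x,.036),tops(x,.026))
print(fitrack([p,a,b]))
for t in('low_box','box1'): print(t,find(a,t),find(b,t))
E
```

```text
t 28.27 pos [0.5003 0.0901 0.2977] open 1.003 F [-0.3 -0.2  0.1] q [-0.02 -0.12  1.93  0.    1.33 -0.02]
[[0.001, 1.0, -0.002], [1.0, -0.001, 0.0], [0.0, -0.002, -1.0]]
chunk [] [] []
cup [(0.88, array([0.447, 0.102, 0.062]))]
w [[328, 225, 140, 136, 6222], [374, 285, 70, 71, 2861]] (array([ 0.58556053, -0.03785359,  0.46371682]), np.float64(0.7600176439887655))
[([0.4451, -0.186], 1097)] [([0.4436, -0.1952], 1097)]
sc [[353, 226, 47, 28, 612], [289, 252, 80, 55, 2103], [259, 311, 126, 56, 4321]] (array([ 0.74700868, -0.07480179,  1.09725331]), np.float64(34.577784215314175))
[([0.4499, -0.1865], 207), ([0.4614, -0.3162], 217), ([0.5847, -0.2583], 269), ([0.6825, -0.3842], 1887)] [([0.4346, -0.1853], 207), ([0.4463, -0.3167], 217), ([0.5713, -0.2581], 269), ([0.6705, -0.3857], 1887)]
si [[258, 254, 84, 64, 2720], [309, 261, 9, 11, 59]] (array([ 0.58429733, -0.03397437,  0.44519404]), np.float64(0.6237080051961417))
[([0.7381, -0.3758], 1319), ([0.5803, -0.2566], 500), ([0.4448, -0.1847], 519), ([0.4376, -0.3204], 654), ([0.5343, -0.392], 617)] [([0.7462, -0.371], 1319), ([0.5863, -0.2502], 500), ([0.449, -0.1774], 519), ([0.4417, -0.3149], 654), ([0.5397, -0.3875], 617)]
(array([ 0.58592943, -0.03718371,  0.46837626]), np.float64(22.42791945759746))
low_box [(0.71, array([ 0.462, -0.32 ,  0.026])), (0.48, array([ 0.603, -0.044,  0.022])), (0.48, array([ 0.743, -0.372,  0.137]))] [(0.71, array([ 0.436, -0.323,  0.028]))]
box1 [(0.92, array([ 0.604, -0.256,  0.036])), (0.71, array([ 0.463, -0.188,  0.034]))] [(0.97, array([ 0.438, -0.193,  0.038])), (0.84, array([ 0.526, -0.397,  0.034])), (0.55, array([ 0.572, -0.26 ,  0.035]))]
```

No chunks are seen outside the bowl, and the cup is empty. The rack is at about (0.585,-0.0365) with a yaw of 26.5°. Moving above the low box with the fingers turned to the rack's axis.

send_rows --rows "0 0 -5 -55 -8 0 1; 0 0 -10 -110 -16 0 1; 0 0 -15 -165 -24 0 1; 0 0 -20 -220 -32 0 1; 0 0 -26.5 -275 -40 10 1; 0 0 -26.5 -330 -48 30 1; 0 0 -26.5 -385 -54 50 1; 0 0 -26.5 -406 -56 60 1"

```text
time: 29.82
eef_pos: [0.4434, -0.3183, 0.238]
tcp_rot: [0.528, 0.849, 0.0, -0.0]
contact_force: [0.2, -0.0, -0.0]
opening: 1.004
finger_force: 0.0
```

```bash
cat > boxm.py <<'E'
from ell import *; import sys
def boxes(p,z,cs):
    hsv=cv2.cvtColor(p['color'],cv2.COLOR_RGB2HSV); m=~((hsv[...,0]>35)&(hsv[...,0]<80)&(hsv[...,1]>80))
    return m
def wbox(p,c0,z):
    "white top disc centroid near c0"
    c=p['color'].astype(int); m=((c.min(2)>110)&(c.max(2)-c.min(2)<45)).astype(np.uint8)
    k,l,s,ce=cv2.connectedComponentsWithStats(m); u=proj(p,[*c0,z])[0]
    o=[(float(np.hypot(*(ce[i]-u)).round(1)),ray(p,*ce[i],z)[:2].round(4).tolist(),int(s[i,4]),s[i,:4].tolist()) for i in range(1,k) if s[i,4]>150]
    return sorted(o)[:2]
E
python3 - <<'E'
from boxm import *
s,r=st(); print(ctrl.nose_length); p=shot('wrist','w9.png')
print(proj(p,[.444,-.316,.026])); print(wbox(p,(.444,-.316),.026),find(p,'low_box'),find(p,'box1'))
E
```

```text
t 29.82 pos [ 0.4434 -0.3183  0.238 ] open 1.004 F [ 0.2 -0.  -0. ] q [-0.81  0.02  1.91  0.    1.22 -1.27]
[[-0.443, 0.897, -0.0], [0.897, 0.443, 0.001], [0.001, -0.0, -1.0]]
0.022
[[325.19610929 196.29822613]]
[(3.1, [0.4416, -0.3171], 2546, [294, 169, 57, 56]), (133.6, [0.5381, -0.3977], 2021, [351, 296, 54, 47])] [(0.76, array([ 0.442, -0.314,  0.027]))] [(0.95, array([ 0.447, -0.186,  0.041])), (0.82, array([ 0.53 , -0.387,  0.038])), (0.68, array([ 0.572, -0.253,  0.038])), (0.55, array([ 0.572, -0.104,  0.02 ]))]
```

send_rows --rows "0 0 0 2 0 55 1; 0 0 0 2 0 110 1; 0 0 0 2 0 165 1; 0 0 0 2 0 200 1; 0 0 0 2 0 211 1; 0 0 0 2 0 211 -1; 0 0 0 2 0 211 -1; 0 0 0 2 0 211 -1" --grip_force 40

```text
time: 30.98
eef_pos: [0.445, -0.3154, 0.0305]
tcp_rot: [0.526, 0.85, -0.0, 0.003]
contact_force: [0.7, 0.8, 3.8]
opening: 0.726
finger_force: 44.2
```

send_rows --rows "0 0 0 0 0 0 -1; 0 0 0 0 0 0 -1; 0 0 0 0 0 -50 -1; 0 0 0 0 0 -110 -1; 0 0 0 0 0 -170 -1; 0 0 0 0 0 -230 -1; 0 0 0 0 0 -245 -1"

```text
time: 31.85
eef_pos: [0.4448, -0.3157, 0.2793]
tcp_rot: [0.527, 0.85, -0.001, 0.005]
contact_force: [-0.4, 0.5, -1.1]
opening: 0.727
finger_force: 44.4
```

```bash
cat > rel.py <<'E'
from ik import *
def go(x,y,z,yaw=26.4):
    "relative move to tool-down pose with finger line at yaw deg"
    c,s=np.cos(np.radians(yaw)),np.sin(np.radians(yaw)); rr=R.from_matrix(np.array([[-s,c,0],[c,s,0],[0,0,-1]]).astype(float)); rows(np.array([x,y,z]),rr)
E
python3 - <<'E'
from rel import *
s,r=st(); print(s['finger_force']); go(.585,-.0365,.27)
p=shot('wrist');print(find(p,'low_box'));b=shot('side');print(find(b,'low_box'))
E
```

```text
t 31.85 pos [ 0.4448 -0.3157  0.2793] open 0.727 F [-0.4  0.5 -1.1] q [-0.8  -0.03  1.87  0.    1.28 -1.27]
[[-0.446, 0.895, 0.008], [0.895, 0.446, -0.008], [-0.01, 0.003, -1.0]]
44.38906788825989
rotvec [0.2 0.6 0.1] shift [187.6 249.9   8.2]
[(0.69, array([ 0.44 , -0.313,  0.277]))]
[(0.88, array([ 0.443, -0.336,  0.273])), (0.2, array([0.6  , 0.279, 0.068]))]
```

```bash
sed -i 's/<(70 if p/<(45 if p/' rackfit.py
python3 - <<'E'
from rackfit import *
a=shot('scene');b=shot('side')
print(hull(a,(.586,-.0355))[1])
for z in (a,b): print(fitrack([z]))
print(fitrack([a,b]))
E
```

```text
[[289, 253, 80, 54, 2101]]
(array([ 0.58886178, -0.03733518,  0.46407784]), np.float64(0.649274809519618))
(array([ 0.58584359, -0.03764066,  0.43851388]), np.float64(1.3784263297152013))
(array([ 0.58701006, -0.03716735,  0.45897326]), np.float64(0.9995822511672104))
```

send_rows --rows "0 0 0 35 47 0 -1; 0 0 0 70 94 2 -1; 0 0 0 105 140 4 -1; 0 0 0 140 187 6 -1; 0 0 0 175 234 8 -1; 0 0 0 187 250 8 -1; 0 0 0 187 250 8 -1; 0 0 0 187 250 8 -1"

```text
time: 33.15
eef_pos: [0.5834, -0.0367, 0.2645]
tcp_rot: [0.527, 0.85, -0.001, -0.0]
contact_force: [0.1, -0.1, -0.4]
opening: 0.728
finger_force: 44.4
```

Run:
```python
from rel import *
P=[];
for i in range(8):
    shot('side') if i<4 else shot('scene'); s=ctrl.get_state(); P.append(s['eef_pos'])
print(np.mean(P,0).round(4),np.std(P,0).round(4))
b=shot('side');a=shot('scene');print('side',find(b,'low_box'),find(b,'rack_top'),find(b,'rack'),'scene',find(a,'low_box'),find(a,'rack_top'))
```

```text
[ 0.5837 -0.0366  0.2653] [0.0001 0.0004 0.0002]
side [(0.73, array([ 0.584, -0.059,  0.259])), (0.29, array([0.451, 0.09 , 0.078]))] [(0.66, array([ 0.574, -0.049,  0.019])), (0.37, array([0.432, 0.087, 0.01 ]))] [(0.82, array([ 0.575, -0.047,  0.02 ])), (0.39, array([ 0.695, -0.381,  0.151]))] scene [(0.91, array([ 0.604, -0.048,  0.261]))] [(0.95, array([ 0.599, -0.044,  0.017])), (0.27, array([ 0.604, -0.044,  0.261]))]
```

send_rows --rows "0 0 0 -1 2.5 15 -1; 0 0 0 -1 2.5 35 -1; 0 0 0 -1 2.5 55 -1; 0 0 0 -1 2.5 70 -1; 0 0 0 -1 2.5 80 -1; 0 0 0 -1 2.5 80 -1"

```text
time: 34.65
eef_pos: [0.5863, -0.0352, 0.1842]
tcp_rot: [0.526, 0.85, -0.0, -0.0]
contact_force: [-0.0, 0.4, -0.1]
opening: 0.728
finger_force: 44.4
```

send_rows --rows "0 0 0 0 0 8 -1; 0 0 0 0 0 15 -1; 0 0 0 0 0 22 -1; 0 0 0 0 0 22 -1; 0 0 0 0 0 22 -1"

```text
time: 35.28
eef_pos: [0.5868, -0.0353, 0.1634]
tcp_rot: [0.526, 0.85, 0.0, 0.001]
contact_force: [0.9, -0.2, -0.9]
opening: 0.731
finger_force: 44.4
```

Run:
```python
from rel import *
P=[];F=[];T=[]
for i in range(4):
    shot('scene'); s=ctrl.get_state(); P.append(s['eef_pos']);F.append(s['contact_force']);T.append(s['wrist_torque'])
print(np.mean(P,0).round(4),np.mean(F,0).round(1),np.mean(T,0).round(2)); st()
```

```text
[ 0.587  -0.0353  0.1637] [ 0.3  0.1 -0.7] [ 0.02  0.02 -0.02]
t 35.48 pos [ 0.587  -0.0353  0.1637] open 0.725 F [ 1.  -0.  -1.2] q [-0.23  0.19  1.87 -0.    1.09 -0.69]
[[-0.446, 0.895, 0.001], [0.895, 0.446, -0.001], [-0.001, 0.001, -1.0]]
```

send_rows --rows "0 0 0 0 0 6 -1; 0 0 0 0 0 12 -1; 0 0 0 0 0 18 -1; 0 0 0 0 0 20 -1; 0 0 0 0 0 20 -1"

```text
time: 36.1
eef_pos: [0.5866, -0.0353, 0.143]
tcp_rot: [0.526, 0.85, -0.0, 0.0]
contact_force: [0.3, -0.9, -0.1]
opening: 0.727
finger_force: 44.4
```

send_rows --rows "0 0 0 0 4 0 -1; 0 0 0 0 8 0 -1; 0 0 0 0 8 0 -1"

```text
time: 36.48
eef_pos: [0.5926, -0.0318, 0.1432]
tcp_rot: [0.526, 0.85, -0.002, -0.002]
contact_force: [-4.9, -0.8, 2.7]
opening: 0.726
finger_force: 44.7
```

send_rows --rows "0 0 0 0 -8 0 -1; 0 0 0 0 -16 0 -1; 0 0 0 0 -16 0 -1"

```text
time: 36.85
eef_pos: [0.5796, -0.0384, 0.1436]
tcp_rot: [0.527, 0.85, 0.001, 0.001]
contact_force: [0.8, 3.0, -0.8]
opening: 0.731
finger_force: 44.6
```

send_rows --rows "0 0 0 0 8 0 -1; 0 0 0 4 8 0 -1; 0 0 0 8 8 0 -1; 0 0 0 8 8 0 -1"

```text
time: 37.35
eef_pos: [0.583, -0.0286, 0.1432]
tcp_rot: [0.526, 0.85, -0.001, 0.001]
contact_force: [-0.7, -3.8, -0.4]
opening: 0.728
finger_force: 44.6
```

send_rows --rows "0 0 0 -8 0 0 -1; 0 0 0 -16 0 0 -1; 0 0 0 -16 0 0 -1"

```text
time: 37.72
eef_pos: [0.5893, -0.0418, 0.1428]
tcp_rot: [0.527, 0.85, 0.0, -0.002]
contact_force: [-3.5, 3.3, 1.7]
opening: 0.732
finger_force: 44.8
```

send_rows --rows "0 0 0 4 0 0 -1; 0 0 0 8 0 0 -1; 0 0 0 8 0 0 -1"

```text
time: 38.1
eef_pos: [0.5868, -0.0351, 0.1434]
tcp_rot: [0.526, 0.85, 0.0, 0.001]
contact_force: [-0.3, -0.9, -0.1]
opening: 0.724
finger_force: 44.6
```

The passage is centred within about 1 mm, since the probe forces are symmetric. Release.

send_rows --rows "0 0 0 0 0 0 1; 0 0 0 0 0 0 1; 0 0 0 0 0 0 1; 0 0 0 0 0 0 1; 0 0 0 0 0 -40 1; 0 0 0 0 0 -90 1; 0 0 0 0 0 -140 1"

```text
time: 38.98
eef_pos: [0.5864, -0.0352, 0.2845]
tcp_rot: [0.526, 0.85, -0.0, 0.0]
contact_force: [0.8, -0.5, 1.6]
opening: 0.998
finger_force: 0.0
```

```bash
cat > chk.py <<'E'
from rel import *; from boxm import wbox
st(); b=shot('side');a=shot('scene')
for t in('low_box','box1'): print(t,'side',find(b,t),'scene',find(a,t))
for c in ((.4465,-.1855),(.5825,-.2573),(.533,-.394)): print(c,wbox(b,c,.036)[0],wbox(a,c,.036)[0])
E
python3 chk.py
```

```text
t 38.98 pos [ 0.5864 -0.0352  0.2845] open 0.998 F [ 0.8 -0.5  1.6] q [-0.23  0.07  1.77 -0.    1.3  -0.69]
[[-0.446, 0.895, 0.0], [0.895, 0.446, -0.0], [-0.0, 0.0, -1.0]]
low_box side [(0.95, array([ 0.572, -0.044,  0.045]))] scene [(0.59, array([ 0.603, -0.032,  0.047]))]
box1 side [(0.94, array([ 0.601, -0.229,  0.035])), (0.64, array([ 0.435, -0.193,  0.04 ])), (0.59, array([ 0.521, -0.396,  0.036])), (0.29, array([ 0.695, -0.383,  0.151]))] scene [(0.73, array([ 0.463, -0.185,  0.033])), (0.56, array([ 0.633, -0.225,  0.035])), (0.51, array([ 0.811, -0.1  ,  0.048]))]
(0.4465, -0.1855) (1.2, [0.4448, -0.1847], 522, [266, 346, 29, 23]) (0.9, [0.4498, -0.1865], 208, [237, 234, 22, 13])
(0.5825, -0.2573) (18.4, [0.6098, -0.2256], 454, [360, 320, 28, 21]) (18.4, [0.6143, -0.2272], 289, [226, 280, 24, 16])
(0.533, -0.394) (1.9, [0.5344, -0.3909], 666, [388, 404, 32, 27]) (46.9, [0.6817, -0.383], 1993, [129, 286, 51, 62])
```

The low box lies flat on the rack floor, with its surface at z of about 0.046. One tall box was knocked to about (0.612,-0.226). Taking the box at (0.447,-0.1857) first.

send_rows --rows "0 0 0 -16 -42 0 1; 0 0 0 -32 -84 0 1; 0 0 0 -48 -126 0 1; 0 0 0 -64 -168 20 1; 0 0 0 -73 -192 60 1; 0 0 0 -73 -192 110 1; 0 0 0 -73 -192 110 1; 0 0 0 -73 -192 110 1"

```text
time: 40.28
eef_pos: [0.4478, -0.1863, 0.1739]
tcp_rot: [0.526, 0.85, 0.0, 0.0]
contact_force: [0.5, -0.7, -0.9]
opening: 0.997
finger_force: 0.0
```

Run:
```python
from rel import *; from boxm import wbox
st(); go(.447,-.1857,.037)
p=shot('wrist'); print(wbox(p,(.447,-.1857),.036),find(p,'box1'))
a,b=shot('scene'),shot('side'); print(wbox(a,(.587,-.0353),.046)[0],wbox(b,(.587,-.0353),.046)[0])
```

```text
t 40.27 pos [ 0.4478 -0.1863  0.1739] open 0.997 F [ 0.5 -0.7 -0.9] q [-0.6  -0.06  2.1   0.    1.09 -1.07]
[[-0.446, 0.895, 0.001], [0.895, 0.446, -0.0], [-0.001, 0.001, -1.0]]
rotvec [0.  0.  0.1] shift [  1.   -0.5 136.9]
[(3.1, [0.445, -0.186], 4009, [284, 187, 73, 70]), (233.4, [0.6179, -0.2109], 431, [500, 338, 29, 34])] [(0.9, array([ 0.607, -0.2  ,  0.036])), (0.74, array([ 0.526, -0.366,  0.008])), (0.59, array([ 0.442, -0.184,  0.039]))]
(21.2, [0.5109, -0.0146], 1452, [300, 194, 60, 94]) (22.1, [0.6376, -0.0121], 669, [298, 208, 34, 74])
```

send_rows --rows "0 0 0 1 -1 50 1; 0 0 0 1 -1 100 1; 0 0 0 1 -1 130 1; 0 0 0 1 -1 137 1; 0 0 0 1 -1 137 -1; 0 0 0 1 -1 137 -1; 0 0 0 1 -1 137 -1; 0 0 0 1 -1 137 -1"

```text
time: 41.48
eef_pos: [0.4477, -0.1868, 0.0383]
tcp_rot: [0.526, 0.85, -0.0, 0.003]
contact_force: [0.2, 0.8, 6.5]
opening: 0.733
finger_force: 44.5
```

send_rows --rows "0 0 0 0 0 -50 -1; 0 0 0 0 0 -110 -1; 0 0 0 0 0 -170 -1; 0 0 0 0 0 -225 -1; 0 0 0 0 0 -233 -1; 0 0 0 0 0 -233 -1"

```text
time: 42.22
eef_pos: [0.4458, -0.1856, 0.2692]
tcp_rot: [0.526, 0.85, -0.0, 0.001]
contact_force: [0.4, 0.8, -1.0]
opening: 0.732
finger_force: 44.6
```

Run:
```python
from rel import *
for i in range(2): shot('side')
st(); go(.5867,-.0353,.27)
b=shot('side');print(find(b,'box1'))
```

```text
t 42.33 pos [ 0.4449 -0.185   0.2668] open 0.729 F [-0.4  0.5 -1. ] q [-0.61 -0.16  2.02  0.    1.28 -1.07]
[[-0.446, 0.895, -0.003], [0.895, 0.446, 0.002], [0.003, -0.002, -1.0]]
rotvec [-0.1 -0.2  0.1] shift [ 70.9 193.6  -3.3]
[(0.7, array([ 0.602, -0.227,  0.036])), (0.65, array([ 0.695, -0.384,  0.149])), (0.58, array([ 0.521, -0.398,  0.036])), (0.57, array([ 0.44 , -0.2  ,  0.265]))]
```

send_rows --rows "0 0 0 16 43 0 -1; 0 0 0 32 86 0 -1; 0 0 0 48 129 0 -1; 0 0 0 64 172 0 -1; 0 0 0 72 193 0 -1; 0 0 0 72 193 0 -1; 0 0 0 72 193 0 -1"

```text
time: 43.3
eef_pos: [0.5859, -0.0359, 0.2685]
tcp_rot: [0.527, 0.85, -0.001, -0.0]
contact_force: [0.0, 0.5, -0.9]
opening: 0.729
finger_force: 44.6
```

send_rows --rows "0 0 0 0 0 20 -1; 0 0 0 0 0 45 -1; 0 0 0 0 0 65 -1; 0 0 0 0 0 80 -1; 0 0 0 0 0 90 -1; 0 0 0 0 0 98 -1; 0 0 0 0 0 98 -1"

```text
time: 44.18
eef_pos: [0.5866, -0.0352, 0.1709]
tcp_rot: [0.526, 0.85, -0.0, 0.0]
contact_force: [-0.2, -0.6, -0.6]
opening: 0.727
finger_force: 44.6
```

Run:
```python
from rel import *
F=[]
for i in range(3): shot('side');F.append(ctrl.get_state()['contact_force'])
print(np.mean(F,0).round(1));st();go(.5867,-.0353,.145)
```

```text
[ 0.3  0.2 -0.2]
t 44.33 pos [ 0.5872 -0.0353  0.1721] open 0.73 F [ 0.4 -0.1  0.2] q [-0.23  0.18  1.86 -0.    1.1  -0.69]
[[-0.446, 0.895, 0.002], [0.895, 0.446, -0.001], [-0.002, 0.002, -1.0]]
rotvec [0.1 0.1 0.1] shift [ 0.3 -0.5 27.1]
```

No contact. Lower to 0.145, release and rise.

send_rows --rows "0 0 0 0 0 9 -1; 0 0 0 0 0 18 -1; 0 0 0 0 0 26 -1; 0 0 0 0 0 26 -1; 0 0 0 0 0 26 -1"

```text
time: 44.95
eef_pos: [0.5869, -0.0353, 0.1453]
tcp_rot: [0.526, 0.85, 0.0, 0.001]
contact_force: [-0.0, 0.1, -1.3]
opening: 0.734
finger_force: 44.6
```

send_rows --rows "0 0 0 0 0 0 1; 0 0 0 0 0 0 1; 0 0 0 0 0 0 1; 0 0 0 0 0 0 1; 0 0 0 0 0 -40 1; 0 0 0 0 0 -90 1; 0 0 0 0 0 -140 1"

```text
time: 45.82
eef_pos: [0.5864, -0.0352, 0.2866]
tcp_rot: [0.526, 0.85, -0.0, 0.0]
contact_force: [0.3, 0.2, 1.1]
opening: 1.001
finger_force: 0.0
```

```bash
sed -i 's/(.5825,-.2573)/(.612,-.2264)/' chk.py; python3 chk.py; python3 -c "
from rel import *
go(.612,-.2264,.15)"
```

```text
t 45.83 pos [ 0.5864 -0.0352  0.2866] open 1.001 F [0.3 0.2 1.1] q [-0.23  0.07  1.76 -0.    1.31 -0.69]
[[-0.446, 0.895, 0.0], [0.895, 0.446, -0.0], [-0.0, 0.0, -1.0]]
low_box side [(0.76, array([ 0.57 , -0.063,  0.036]))] scene [(0.75, array([ 0.611, -0.039,  0.034])), (0.22, array([ 0.609, -0.05 ,  0.021]))]
box1 side [(0.97, array([ 0.522, -0.4  ,  0.033])), (0.85, array([ 0.563, -0.04 ,  0.085])), (0.56, array([ 0.602, -0.227,  0.036]))] scene [(0.9, array([ 0.632, -0.228,  0.036])), (0.59, array([ 0.598, -0.03 ,  0.08 ]))]
(0.4465, -0.1855) (96.6, [0.6098, -0.2256], 454, [360, 320, 28, 21]) (49.4, [0.6143, -0.2272], 289, [226, 280, 24, 16])
(0.612, -0.2264) (1.3, [0.6098, -0.2256], 454, [360, 320, 28, 21]) (0.8, [0.6143, -0.2272], 289, [226, 280, 24, 16])
(0.533, -0.394) (1.9, [0.5345, -0.3909], 666, [388, 404, 32, 27]) (46.9, [0.6817, -0.3829], 1993, [129, 285, 51, 63])
rotvec [-0.1 -0.1  0.1] shift [-183.1  -61.7  133.6]
```

send_rows --rows "0 0 0 -45 -15 0 1; 0 0 0 -90 -31 0 1; 0 0 0 -135 -46 0 1; 0 0 0 -183 -62 30 1; 0 0 0 -183 -62 85 1; 0 0 0 -183 -62 140 1; 0 0 0 -183 -62 195 1; 0 0 0 -183 -62 235 1"

```text
time: 47.12
eef_pos: [0.6099, -0.2253, 0.0447]
tcp_rot: [0.527, 0.85, -0.0, -0.003]
contact_force: [-0.5, 1.1, -0.5]
opening: 1.001
finger_force: 0.0
```

send_rows --rows "0 0 0 0 0 13 1; 0 0 0 0 0 13 1; 0 0 0 0 0 13 -1; 0 0 0 0 0 13 -1; 0 0 0 0 0 13 -1; 0 0 0 0 0 13 -1"

```text
time: 47.88
eef_pos: [0.6147, -0.2277, 0.0403]
tcp_rot: [0.526, 0.85, 0.0, 0.003]
contact_force: [0.4, -0.1, 7.4]
opening: 0.725
finger_force: 44.4
```

send_rows --rows "0 0 0 0 0 -50 -1; 0 0 0 0 0 -110 -1; 0 0 0 0 0 -170 -1; 0 0 0 0 0 -230 -1; 0 0 0 46 15 -233 -1; 0 0 0 92 31 -233 -1; 0 0 0 138 47 -233 -1; 0 0 0 183 62 -233 -1"

```text
time: 48.88
eef_pos: [0.5859, -0.0337, 0.2702]
tcp_rot: [0.527, 0.85, 0.0, 0.0]
contact_force: [-0.3, 0.8, -1.3]
opening: 0.728
finger_force: 44.3
```

send_rows --rows "0 0 0 0 0 0 -1; 0 0 0 0 0 20 -1; 0 0 0 0 0 40 -1; 0 0 0 0 0 60 -1; 0 0 0 0 0 75 -1; 0 0 0 0 0 88 -1; 0 0 0 0 0 96 -1; 0 0 0 0 0 96 -1"

```text
time: 49.88
eef_pos: [0.5865, -0.0352, 0.1737]
tcp_rot: [0.526, 0.85, -0.0, -0.0]
contact_force: [0.3, 0.3, 0.2]
opening: 0.73
finger_force: 44.3
```

Run:
```python
from rel import *
F=[]
for i in range(3): shot('side');F.append(ctrl.get_state()['contact_force'])
print(np.mean(F,0).round(1));st();go(.5867,-.0353,.150)
b=shot('side');print(find(b,'box1'))
```

```text
[ 0.3 -0.1 -0.5]
t 50.02 pos [ 0.5873 -0.0353  0.1752] open 0.728 F [ 0.8  0.3 -0.2] q [-0.23  0.17  1.86 -0.    1.11 -0.69]
[[-0.446, 0.895, 0.002], [0.895, 0.446, -0.001], [-0.002, 0.002, -1.0]]
rotvec [0.1 0.1 0.1] shift [ 0.3 -0.5 25.2]
[(0.95, array([ 0.563, -0.04 ,  0.084])), (0.87, array([ 0.522, -0.396,  0.034])), (0.68, array([ 0.584, -0.045,  0.168]))]
```

send_rows --rows "0 0 0 0 0 10 -1; 0 0 0 0 0 20 -1; 0 0 0 0 0 29 -1; 0 0 0 0 0 29 -1; 0 0 0 0 0 29 -1"

```text
time: 50.75
eef_pos: [0.5869, -0.0353, 0.1453]
tcp_rot: [0.526, 0.85, 0.0, 0.0]
contact_force: [-0.3, 0.1, -0.9]
opening: 0.727
finger_force: 44.3
```

send_rows --rows "0 0 0 0 0 0 1; 0 0 0 0 0 0 1; 0 0 0 0 0 0 1; 0 0 0 0 0 0 1; 0 0 0 0 0 -40 1; 0 0 0 0 0 -90 1; 0 0 0 0 0 -140 1"

```text
time: 51.62
eef_pos: [0.5864, -0.0352, 0.2866]
tcp_rot: [0.526, 0.85, -0.0, 0.0]
contact_force: [1.1, 0.3, 0.7]
opening: 0.998
finger_force: 0.0
```

```bash
python3 chk.py; python3 -c "
from rel import *
go(.532,-.393,.15)"
```

```text
t 51.62 pos [ 0.5864 -0.0352  0.2866] open 0.998 F [1.1 0.3 0.7] q [-0.23  0.07  1.76 -0.    1.31 -0.69]
[[-0.446, 0.895, 0.0], [0.895, 0.446, -0.0], [-0.001, 0.0, -1.0]]
low_box side [(0.56, array([ 0.568, -0.064,  0.036]))] scene [(0.59, array([ 0.612, -0.04 ,  0.039]))]
box1 side [(0.75, array([ 0.556, -0.051,  0.067])), (0.73, array([ 0.57 , -0.035,  0.119])), (0.59, array([ 0.522, -0.395,  0.036]))] scene [(0.8, array([ 0.606, -0.029,  0.115])), (0.73, array([ 0.605, -0.034,  0.065])), (0.56, array([ 0.811, -0.103,  0.049]))]
(0.4465, -0.1855) (112.4, [0.6519, 0.0061], 620, [304, 208, 28, 70]) (74.0, [0.4773, -0.0247], 987, [300, 195, 43, 93])
(0.612, -0.2264) (91.8, [0.5344, -0.3909], 668, [388, 404, 32, 27]) (87.9, [0.6818, -0.383], 1992, [129, 286, 51, 62])
(0.533, -0.394) (2.0, [0.5344, -0.3909], 668, [388, 404, 32, 27]) (47.0, [0.6818, -0.383], 1992, [129, 286, 51, 62])
rotvec [-0.1 -0.1  0.1] shift [-296.6 -207.5  133.7]
```

send_rows --rows "0 0 0 -45 -31 0 1; 0 0 0 -90 -62 0 1; 0 0 0 -135 -93 0 1; 0 0 0 -180 -124 0 1; 0 0 0 -225 -155 20 1; 0 0 0 -270 -186 50 1; 0 0 0 -297 -205 85 1; 0 0 0 -297 -205 85 1"

```text
time: 52.92
eef_pos: [0.5322, -0.3925, 0.1932]
tcp_rot: [0.528, 0.849, 0.001, -0.005]
contact_force: [-0.0, 0.4, 0.5]
opening: 0.997
finger_force: 0.0
```

Run:
```python
from rel import *; from boxm import wbox
shot('side');st(); p=shot('wrist'); print(wbox(p,(.536,-.392),.036),find(p,'box1')); go(.5365,-.392,.037)
```

```text
t 52.98 pos [ 0.5337 -0.392   0.196 ] open 0.997 F [0.5 0.4 0.3] q [-0.79  0.31  1.65  0.    1.18 -1.25]
[[-0.444, 0.896, -0.005], [0.896, 0.444, 0.005], [0.007, -0.002, -1.0]]
[(2.0, [0.5347, -0.3925], 3437, [292, 186, 67, 65])] [(0.79, array([ 0.535, -0.39 ,  0.032]))]
rotvec [ 0.  -0.   0.1] shift [ -0.6   0.4 163.1]
```

send_rows --rows "0 0 0 0 0 50 1; 0 0 0 0 0 100 1; 0 0 0 0 0 150 1; 0 0 0 0 0 163 1; 0 0 0 0 0 163 -1; 0 0 0 0 0 163 -1; 0 0 0 0 0 163 -1; 0 0 0 0 0 163 -1"

```text
time: 54.08
eef_pos: [0.537, -0.3938, 0.0402]
tcp_rot: [0.526, 0.85, -0.0, 0.003]
contact_force: [0.4, 2.1, 5.5]
opening: 0.728
finger_force: 44.4
```

send_rows --rows "0 0 0 0 0 -50 -1; 0 0 0 0 0 -110 -1; 0 0 0 0 0 -170 -1; 0 0 0 0 0 -230 -1; 0 0 0 45 31 -245 -1; 0 0 0 90 62 -245 -1; 0 0 0 135 93 -245 -1; 0 0 0 180 124 -245 -1"

```text
time: 55.08
eef_pos: [0.566, -0.1744, 0.2824]
tcp_rot: [0.527, 0.85, 0.0, 0.001]
contact_force: [0.7, 0.2, -0.4]
opening: 0.727
finger_force: 44.4
```

send_rows --rows "0 0 0 45 31 0 -1; 0 0 0 90 62 0 -1; 0 0 0 117 81 0 -1; 0 0 0 117 81 0 -1; 0 0 0 117 81 15 -1; 0 0 0 117 81 40 -1; 0 0 0 117 81 65 -1; 0 0 0 117 81 90 -1"

```text
time: 56.08
eef_pos: [0.5859, -0.0369, 0.1901]
tcp_rot: [0.527, 0.85, -0.0, -0.0]
contact_force: [-0.5, -0.3, -0.9]
opening: 0.728
finger_force: 44.4
```

Run:
```python
from rel import *
F=[]
for i in range(3): shot('side');F.append(ctrl.get_state()['contact_force'])
print(np.mean(F,0).round(1));st();go(.5867,-.0353,.160)
```

```text
[-1.1  0.4 -1.9]
t 56.23 pos [ 0.5851 -0.0363  0.1895] open 0.731 F [-0.7 -0.2 -0.2] q [-0.23  0.16  1.85 -0.    1.14 -0.69]
[[-0.444, 0.896, -0.005], [0.896, 0.444, 0.001], [0.003, -0.004, -1.0]]
rotvec [-0.2 -0.1 -0. ] shift [ 0.1  2.  29.5]
```

send_rows --rows "0 0 0 0 1 10 -1; 0 0 0 0 1 20 -1; 0 0 0 0 1 28 -1; 0 0 0 0 1 31 -1; 0 0 0 0 1 31 -1"

```text
time: 56.85
eef_pos: [0.5876, -0.0348, 0.1611]
tcp_rot: [0.526, 0.85, -0.0, 0.0]
contact_force: [-0.0, 0.2, -1.2]
opening: 0.727
finger_force: 44.3
```

send_rows --rows "0 0 0 0 0 0 1; 0 0 0 0 0 0 1; 0 0 0 0 0 0 1; 0 0 0 0 0 0 1; 0 0 0 0 0 -40 1; 0 0 0 0 0 -90 1; 0 0 0 0 0 -130 1"

```text
time: 57.72
eef_pos: [0.5878, -0.0348, 0.2936]
tcp_rot: [0.526, 0.85, 0.0, 0.001]
contact_force: [0.4, 0.4, 0.6]
opening: 1.001
finger_force: 0.0
```

send_rows --rows "0 0 0 0 -40 0 1; 0 0 0 0 -90 0 1; 0 0 0 0 -130 0 1; 0 0 0 0 -130 0 1; 0 0 0 0 -130 0 1"

```text
time: 58.35
eef_pos: [0.4716, -0.0927, 0.2916]
tcp_rot: [0.527, 0.85, 0.0, 0.001]
contact_force: [-0.0, 0.8, 1.0]
opening: 1.003
finger_force: 0.0
```

Run:
```python
from rel import *; from boxm import wbox; from ell import circ_fit
st()
for n in('side','scene','wrist'):
    p=shot(n); print(n,wbox(p,(.5867,-.0353),.154)[:1],proj(p,[.5867,-.0353,.154]).round(1))
    for t in('low_box','box1','cup','lid','bowl','chunk1','wine','bread'): print('  ',t,find(p,t,.35))
    if n=='wrist':print(find(p,'rack'))
```

```text
t 58.35 pos [ 0.4716 -0.0927  0.2916] open 1.003 F [-0.   0.8  1. ] q [-0.41 -0.19  2.    0.    1.33 -0.87]
[[-0.445, 0.895, 0.002], [0.895, 0.445, -0.001], [-0.001, 0.002, -1.0]]
side [(1.1, [0.5851, -0.0341], 375, [286, 216, 27, 20])] [[300.9 224.4]]
   low_box [(0.74, array([ 0.57 , -0.063,  0.036]))]
   box1 [(0.87, array([ 0.559, -0.046,  0.102])), (0.68, array([ 0.571, -0.039,  0.154])), (0.66, array([ 0.554, -0.048,  0.064]))]
   cup [(0.95, array([0.45 , 0.088, 0.081]))]
   lid [(0.7, array([0.595, 0.285, 0.07 ]))]
   bowl [(0.76, array([0.581, 0.247, 0.046]))]
   chunk1 [(0.67, array([ 0.558, -0.051,  0.068]))]
   wine [(0.75, array([ 0.696, -0.384,  0.149]))]
   bread [(0.88, array([ 0.767, -0.112,  0.052]))]
scene [(22.3, [0.6539, -0.0688], 883, [300, 206, 43, 82])] [[329.7 218.2]]
   low_box [(0.57, array([ 0.614, -0.039,  0.038]))]
   box1 [(0.62, array([ 0.614, -0.035,  0.099]))]
   cup [(0.85, array([0.479, 0.105, 0.076]))]
   lid [(0.63, array([0.635, 0.286, 0.073]))]
   bowl [(0.97, array([0.681, 0.264, 0.041]))]
   chunk1 [(0.56, array([0.481, 0.102, 0.081]))]
   wine [(0.79, array([ 0.744, -0.375,  0.138]))]
   bread [(0.95, array([ 0.811, -0.101,  0.048]))]
wrist [(2.9, [0.5855, -0.0337], 4060, [483, 187, 75, 70])] [[520.4 224.4]]
   low_box [(0.78, array([ 0.555, -0.05 ,  0.032]))]
   box1 [(0.79, array([ 0.555, -0.037,  0.108])), (0.74, array([ 0.58 , -0.036,  0.153])), (0.71, array([ 0.556, -0.038,  0.077]))]
   cup []
   lid []
   bowl [(0.57, array([ 0.556, -0.051,  0.031])), (0.46, array([ 0.762, -0.091,  0.053]))]
   chunk1 []
   wine [(0.59, array([ 0.71 , -0.341,  0.013]))]
   bread [(0.85, array([ 0.763, -0.093,  0.052]))]
[(0.92, array([ 0.572, -0.022,  0.02 ]))]
```

send_rows --rows "0 0 0 45 22 -10 1; 0 0 0 90 45 -10 1; 0 0 0 135 67 -10 1; 0 0 0 181 90 -10 1; 0 0 0 181 90 -10 1; 0 0 0 181 90 -10 1"

```text
time: 60.5
eef_pos: [0.471, 0.1093, 0.3011]
tcp_rot: [0.526, 0.85, -0.0, 0.001]
contact_force: [-0.8, -0.4, 0.2]
opening: 1.003
finger_force: 0.0
```

Run:
```python
from h import *
st(); p=shot('wrist'); u=proj(p,[.4575,.112,.112])[0]; print(u,find(p,'chunk1'),find(p,'cup'))
def ny(c): h=cv2.cvtColor(c,cv2.COLOR_RGB2HSV); return int(((h[...,0]>15)&(h[...,0]<33)&(h[...,1]>80)&(h[...,2]>60)).sum())
x,y=map(int,u); print('now',ny(p['color'][y-55:y+55,x-50:x+50]))
w=cv2.imread('pics/w2.png')[:,:,::-1].copy(); print('before',ny(w[155:265,255:355]))
s=shot('side');h=cv2.cvtColor(s['color'],cv2.COLOR_RGB2HSV);m=((h[...,0]>18)&(h[...,0]<33)&(h[...,1]>80)&(h[...,2]>120)).astype(np.uint8);k,l,t,c=cv2.connectedComponentsWithStats(m);print([(t[i,4],c[i].round(0).tolist()) for i in range(1,k) if t[i,4]>12])
```

```text
t 60.5 pos [0.471  0.1093 0.3011] open 1.003 F [-0.8 -0.4  0.2] q [ 0.02 -0.18  1.98 -0.    1.35 -0.44]
[[-0.446, 0.895, 0.001], [0.895, 0.446, -0.001], [-0.001, 0.0, -1.0]]
[309.18272789 194.13246426] [] [(0.6, array([0.456, 0.102, 0.057]))]
now 56
before 1793
[(np.int32(2278), [129.0, 115.0]), (np.int32(21), [180.0, 113.0]), (np.int32(16), [238.0, 157.0]), (np.int32(62), [313.0, 223.0]), (np.int32(16), [286.0, 219.0]), (np.int32(16), [288.0, 230.0]), (np.int32(21), [400.0, 242.0]), (np.int32(41), [420.0, 254.0]), (np.int32(13), [315.0, 257.0])]
```

```bash
python3 -c "
from plant import ctrl
print(ctrl.sign_off())"
```

```text
the job is handed in; nothing more can be done
None
```

The job is handed in at about 60 s on the robot's clock: chunks poured with no spills seen, empty cup upright on its board, lid seated on the bowl, all four boxes stacked flat in the rack with the low box at the bottom, and wine and bread untouched.

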